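Purge the finishing pot: set the regulator, hold the bayonet cap at half-turn

TASK

Get the small pressure pot ready to be purged: turn the regulator's bar knob until the pointer on the dial stands at the little marker tab, then fit the bar-handled bayonet cap into the pot's neck, press it down against the spring and twist it clockwise only half-way, with its bar over the long ribs, before the lock clicks. Finish while still gripping the cap there; do not let go of it. Leave the other things on the bench where they are.

Things in the scene. Friction and masses are not known exactly. Their poses are not given: they have to be found in the camera images.
- unit: Pressure pot unit, fixed to the bench, yaw varies: base plate 200 (its x) x 360 (its y) x 12 mm with an aluminium pot (132 mm diameter) on its +y half and a grey regulator block (190 x 112 mm, top 60 mm above the bench) on its -y half. Origin: centre of the plate's underside; z up; x along the line of the neck's two entry slots.
- neck (a point): Centre of the pot's open neck at the top of its lip, 165 mm above the bench, 100 mm along +y from the unit's origin. Lip 6 mm thick, bore 49 mm diameter; the room below it is 72 mm wide. Once below the lip the cap turns clockwise seen from above; anticlockwise is blocked. Collar round the neck: 126 mm diameter, top 8 mm below the lip.
- slot (a point): One of two opposite entry slots in the lip (at the unit's +x and -x side of the neck), 18 mm wide at the bore; this point is 29 mm from the neck's axis at the lip's top.
- half_rib (a point): One of two opposite long radial ribs (16 x 4 mm) on the collar that show half-turn, 50 degrees clockwise from the slots; 53 mm from the neck's axis.
- lock_ribs (a point): Between one of two opposite pairs of short ribs on the collar that show the lock, 100 degrees clockwise from the slots; 49 mm from the neck's axis.
- pressure_plate (a joint): Travel (m, downward) of the sprung rubber pad inside the neck, 38 mm diameter. Its free top is 10 mm below the lip's top; it meets the cap's plug 10 mm before the cap is fully down, pushing back with 3 N, rising to about 7 N fully down.
- cap: The bayonet cap, loose, about 0.16 kg, standing on the bench right or left of the unit. Origin: centre of its underside; z up; x along its bar. Plug 44 mm diameter, 20 mm long; disc 68 mm diameter, 20 to 27 mm up; black bar 60 mm long, 14 mm thick, 27 to 63 mm up. Same after a half turn. Fully down, its origin is 20 mm below point neck; under the lip the spring can lift it 3 mm.
- cap_lug (a point): Middle of one of the two opposite lugs on the plug, under the ends of the bar (cap's +x and -x): 12 mm wide, reaching 31 mm from the axis, 5 to 11 mm above the cap's origin; this point is 27 mm from the axis.
- cap_grip (a point): On the cap's axis, 51 mm above its origin: where its bar handle is well gripped.
- knob (a joint): Angle (rad) of the regulator knob, growing clockwise seen from above, range -1.2 to 2.2, about 0.04 N m of friction, stays where it is left. At 0 the black bar of the knob (44 mm long, 14 mm thick, standing 84 to 117 mm above the bench) lies along the unit's x.
- knob_grip (a point): On the knob's upright axis, 107 mm above the bench: where its bar is well gripped; 45 mm along -x and 100 mm along -y from the unit's origin.
- pointer (a joint): Angle (rad) of the dial's black pointer, clockwise from above; geared to the knob: pointer = 0.6 x knob. At 0 it points along the unit's +x.
- marker (a joint): Angle (rad), measured like the pointer's, at which the small dark tab on the dial's rim is set: where the pointer must stand. The knob does not move it.
- pointer_tip (a point): Point on the pointer 36 mm from the dial's centre, 67 mm above the bench.
- marker_tip (a point): Inner end of the marker tab, 36 mm from the dial's centre. The dial's white face (100 mm diameter, flat on the block's top) is centred 42 mm along +x and 100 mm along -y from the unit's origin.
- lock_pin (a joint): Travel (m) of the sprung lock pin in the neck: 0 until a lug pushes it (from about 60 degrees of cap turn), which is the start of the click.
- tin_lid: Bystander: a lid like the cap but with a round knob (32 mm diameter) and no lugs or bar; 72 mm diameter, 42 mm high; stands on the other side of the unit from the cap. Origin under its centre.
- bowl: Bystander: turned wooden bowl, 110 mm diameter, 50 mm high.
- glue: Bystander: white bottle, 56 mm diameter, 150 mm high.
- gouge: Bystander: turning gouge lying at the right, 340 mm long, 32 mm high; origin at the ferrule, handle towards its -x.
- sanding_block: Bystander: cork block 100 x 60 x 32 mm.
- blank: Bystander: wooden blank 110 x 45 x 45 mm.
- faceplate: Bystander: dark steel ring, 84 mm diameter, 14 mm high.
- disc: Bystander: round of pale wood, 110 mm diameter, 30 mm high.
Not all that is in view belongs to the job. What is shaped like the cap but green or pink is not meant.

How it is judged:
By the outcome, as a careful person would: the job done as asked, in the order asked, and still so for the second after the job is handed in, while the arm keeps its last pose, push and grip.
It also fails if it takes over 53 s, if anything falls off the work surface, if the arm or the gripper's body presses on something with over 40 N, if the wrist force passes 120 N, or if a joint passes its speed limit or range.

ROBOT

A 6-joint arm with a two-finger parallel gripper is mounted at the origin on the work surface. World frame = base frame: x ahead of the robot, y to its left, z up, the work surface at z = 0. Lengths are in mm, angles in rad, forces in N, time in s.
With the tool pointing down it reaches from about 325 to 750 mm from the base axis. Payload 7.6 kg.
Tool frame: the origin (TCP) lies on the centre line of the jaws, within the pads' length; the fingertips stand 19 mm ahead of it and the grasp point (between the pads) is the TCP; z points along the fingers, y is the direction in which the jaws open and shut (so a half turn about z gives the same grasp; the last joint's range is limited). The gripper opens to 85 mm and grips with 20 to 120 N. Pads are 22 mm wide; open, the fingers measure 114 mm over their backs; the gripper's body (76 mm by 85 mm) begins 54 mm behind the grasp point. The pads swing forward as they close: fully open they stand 13 mm farther back than shut.
Start: joints at [1.066, 0.052, 1.401, -0, 1.689, -0.07], TCP at [221.131, 476.177, 250.323] pointing down, gripper open.
Joint ranges: [-2.9, 2.9], [-0.91, 2.17], [0.12, 2.37], [-1.06, 4.2], [0.26, 2.73], [-2.93, 2.93]. Speed limits (rad/s): [2.57, 2.57, 3.01, 3.14, 3.14, 3.14].

INTERFACE

Orientations are given as a 3x3 rotation matrix whose columns are the frame's x, y, z axes.
In Python, from cell import sense, capture, hand_in gives the robot as it stands. The module is installed in compiled form; this text tells all that it offers.
- The arm moves only by the shell command python3 -m creep 'ROWS' [FORCE]. ROWS is JSON, a list of rows, each an object of numbers: "fingers": the gripper command: -1 is fully open, 1 is shut, values between are in proportion; "tx", "ty", "tz": the shift along the tool's x, y, z in m; "rx", "ry", "rz": the turn, a rotation vector about the tool's x, y, z in degrees. A call has 1 to 8 rows; each row is the pose to reach, as a shift and turn from the pose commanded when the call began, along the tool's axes at that moment; what a row does not reach only later rows make up. A row lasts 1/12 s, in which the tool goes at most 41.7 mm and 7.16 degrees, less where a joint would pass 70% of its speed; a pose out of reach is approached as far as the arm can. A call with a gripper value outside its range is refused whole. The fingers move at their own pace and stop on an object; FORCE is the grip in N (left out, the last holds). Time passes only in rows, so rows that repeat a pose let the fingers close. It gives the time, the measured TCP pose, the force and the opening at its end, in the units of the state.
- sense(): the state, without advancing time (a new reading comes with each control period).
- capture(name): name is "scene" or "top" or "wrist"; returns a dict with "image" (480x640x3 uint8, blue, green, red), "z_map" (480x640 float32, mm along the optical axis (not along the pixel's ray), 0 where there is no reading), "intrinsics" (3x3 intrinsics, pixels), "world_to_cam" (4x4, takes a point from world to camera coordinates). Camera axes: x right, y up, looking along -z (the intrinsics and any distortion apply to the point x, -y, -z); pixel columns grow to the right and rows downward; lengths in mm; the calibration is good to about 2 mm. A picture is of the moment at which its call begins.
- hand_in(): hands the job in, once; it reports no verdict.
The state is a dict: "time": time; "joints": joint angles; "joint_velocities": joint speeds; "tau": joint torques, N m; "position": TCP position; "tcp_rot": TCP orientation; "force": force on the tool from outside, world axes, zero at the start; "moment": the same for the moment, N m; "width": opening from 0.0 (shut) to 1.0 (fully open).
Only numpy, scipy, OpenCV 4.12 (cv2) and the standard library are available. Lean on these libraries where they do the work, as an engineer would, in place of code of your own. Each camera call takes 0.05 s, during which the arm holds its last target.

## Working session

There is one attempt and no reset: what is moved stays moved. The work goes in short steps, Python scripts to look and compute and a shell command to move; the robot and the scene stay as the last step left them, time stands still between calls to the robot, and variables do not carry over. Pictures are saved under pics/ and viewed, and the job is handed in when it is done.

```bash
mkdir -p pics; ls; python3 - <<'E'
from cell import sense,capture
import cv2
s=sense();print(s)
for n in ("scene","top","wrist"):
    c=capture(n);cv2.imwrite(f"pics/{n}0.png",c["image"]);print(n,c["intrinsics"].tolist(),c["world_to_cam"].round(3).tolist())
E
```

```text
pics
{'time': 0.0, 'joints': array([ 1.06567628e+00,  5.28552673e-02,  1.40171475e+00, -1.33389847e-05,
        1.68859665e+00, -7.02982164e-02]), 'joint_velocities': array([ 0.00104534, -0.00043754, -0.00024048,  0.00059508,  0.00016046,
        0.00076995]), 'tau': array([-1.01123198e-03, -3.81669831e+01, -3.60185659e+01, -1.19572119e-04,
        6.09878189e-03, -2.11620323e-05]), 'position': array([221.00807017, 475.92141744, 249.46775223]), 'tcp_rot': array([[-9.06944417e-01,  4.21249642e-01, -7.50095687e-04],
       [ 4.21250299e-01,  9.06943367e-01, -1.38386086e-03],
       [ 9.73434158e-05, -1.57106291e-03, -9.99998761e-01]]), 'force': array([-0.34102941, -0.12057754, -0.85716005]), 'moment': array([-0.06848197, -0.00972608,  0.0031016 ]), 'width': 0.9972399768586551}
scene [[500.82275997722127, 0.0, 323.8972662550733], [0.0, 500.82275997722127, 238.33714575202876], [0.0, 0.0, 1.0]] [[-0.853, 0.521, -0.015, 484.741], [-0.278, -0.431, 0.858, 41.859], [0.441, 0.737, 0.513, -1591.438], [0.0, 0.0, 0.0, 1.0]]
top [[524.4558266856551, 0.0, 316.0867263402107], [0.0, 524.4558266856551, 228.86576571216213], [0.0, 0.0, 1.0]] [[-0.02, -1.0, -0.001, 9.015], [0.981, -0.02, 0.193, -562.218], [-0.193, 0.002, 0.981, -1605.89], [0.0, 0.0, 0.0, 1.0]]
wrist [[352.290836552317, 0.0, 316.35023349180034], [0.0, 352.290836552317, 244.30603354855484], [0.0, 0.0, 1.0]] [[0.422, 0.906, -0.003, -524.385], [-0.875, 0.407, -0.262, 34.311], [-0.237, 0.113, 0.965, -378.966], [0.0, 0.0, 0.0, 1.0]]
```

View pics/top0.png

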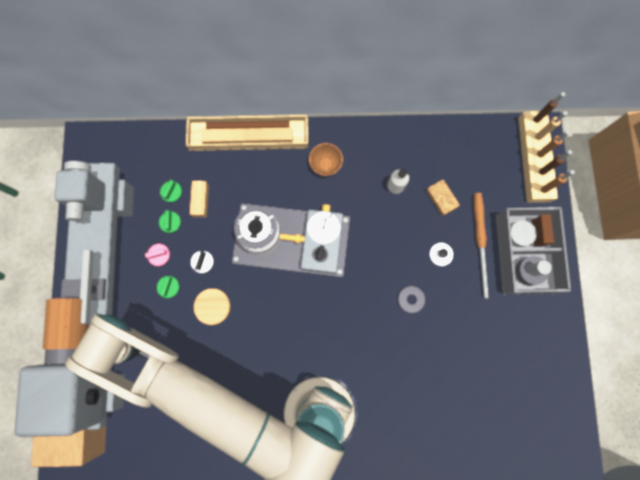

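View pics/scene0.png

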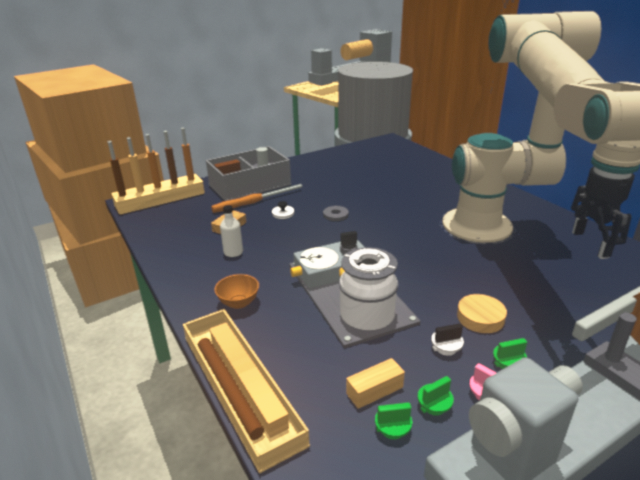

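View pics/wrist0.png

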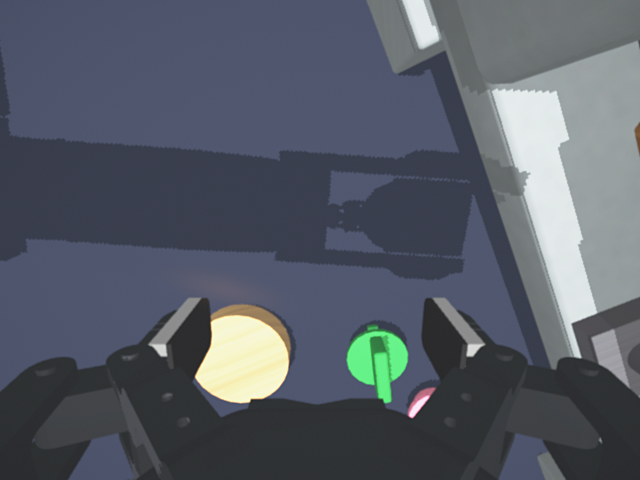

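The top view shows the pot at (258,228), the dial at (323,227) and the knob at (320,254). The candidates are a white cap with a black bar at (202,262), a white lid with a round knob at (441,254), and green or pink lookalikes at (170,190), (169,221), (157,255) and (168,287). The one at (202,262) fits: it is white, has a black bar and is beside the unit. I'll confirm it in a crop.

```bash
python3 - <<'E'
import cv2
from cell import capture
i=cv2.imread("pics/top0.png")
a=cv2.resize(i[195:285,180:360],None,fx=4.4,fy=4.4,interpolation=cv2.INTER_CUBIC);cv2.imwrite("pics/topc.png",a)
i=cv2.imread("pics/scene0.png")
a=cv2.resize(i[220:370,280:480],None,fx=4,fy=4,interpolation=cv2.INTER_CUBIC);cv2.imwrite("pics/scenec.png",a)
E
```

```text
(no output)
```

View pics/topc.png

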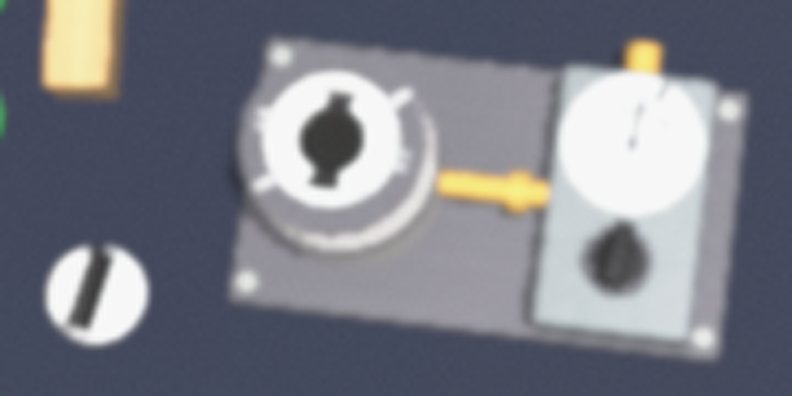

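View pics/scenec.png

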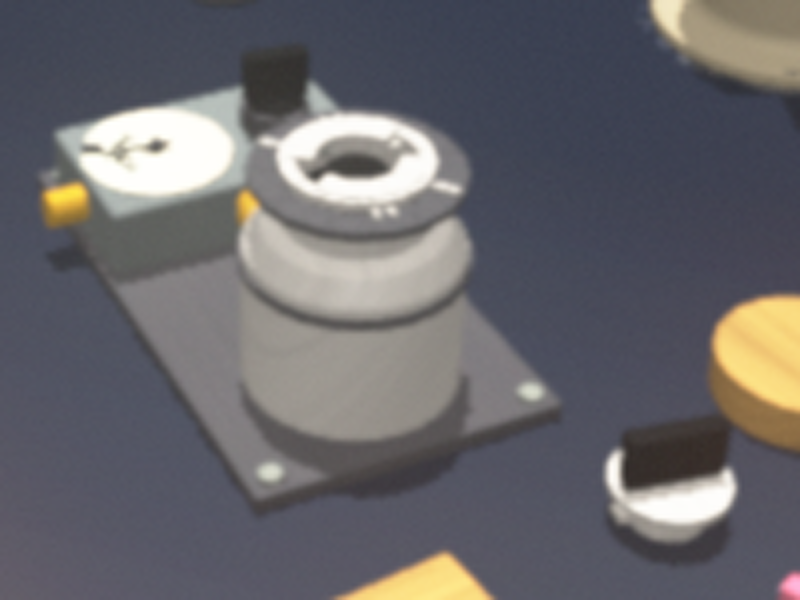

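The crop confirms it: the cap's bar runs from about (201,254) to (199,269) in the full image, and its lugs show in the scene view. The pointer is near unit +x and the marker tab is to its right. Next I'll get rough poses.

```bash
cat > h.py <<'E'
import numpy as np,cv2
def proj(c,P):
    P=np.atleast_2d(P).astype(float);q=P@c["world_to_cam"][:3,:3].T+c["world_to_cam"][:3,3]
    q=q*[1,-1,-1];K=c["intrinsics"];return q[:,:2]/q[:,2:]*[K[0,0],K[1,1]]+[K[0,2],K[1,2]]
def atz(c,uv,z):
    uv=np.atleast_2d(uv);K=c["intrinsics"]
    d=np.c_[(uv-[K[0,2],K[1,2]])/[K[0,0],K[1,1]],np.ones(len(uv))]*[1,-1,-1]
    R=c["world_to_cam"][:3,:3];t=c["world_to_cam"][:3,3]
    o=-R.T@t;w=d@R;return o+w*((z-o[2])/w[:,2])[:,None]
def U2W(pose,p):
    x,y,a=pose;p=np.atleast_2d(p).astype(float);r=np.array([[np.cos(a),-np.sin(a)],[np.sin(a),np.cos(a)]])
    return np.c_[p[:,:2]@r.T+[x,y],p[:,2]]
E
python3 - <<'E'
from h import *
from cell import capture
c=capture("top")
f=lambda u,v:(180+u/4.4,195+v/4.4)
b=atz(c,[f(281,56),f(729,109),f(704,338),f(246,282)],14);print(b.round(1),b.mean(0))
print(np.linalg.norm(b-np.roll(b,1,0),axis=1))
yv=(b[0]+b[3]-b[1]-b[2]);a=np.arctan2(yv[1],yv[0])-np.pi/2;print("yaw",a,np.degrees(a))
pose=(*b.mean(0)[:2],a)
print("neck",U2W(pose,[0,100,165]),"by image",atz(c,[f(332,139)],165))
print("knob",U2W(pose,[-45,-100,107]),atz(c,[f(622,243)],117))
print("dial",U2W(pose,[42,-100,60]),atz(c,[f(633,143)],61))
d=atz(c,[f(97,295)],27);e=atz(c,[f(101,250),f(78,325)],63);print("cap",d,e.mean(0),e, np.degrees(np.arctan2(*(e[0]-e[1])[[1,0]])))
E
```

```text
[[645.5 232.7  14. ]
 [598.6 -99.1  14. ]
 [429.  -75.8  14. ]
 [476.6 257.1  14. ]] [537.39520671  78.7019957   14.        ]
[170.66627272 335.14539418 171.15757119 336.25528034]
yaw -0.1412164582706006 -8.091107056690722
neck [[551.46996347 177.70654722 165.        ]] by image [[551.02829053 177.18082729 165.        ]]
knob [[478.76840178 -13.96891529 107.        ]] [[483.97155943 -16.59341044 117.        ]]
dial [[564.9023616  -26.21395366  60.        ]] [[564.96091355 -26.70376892  61.        ]]
cap [[467.3926213  362.72854563  27.        ]] [468.03201603 360.2943527   63.        ] [[494.62606691 352.76668165  63.        ]
 [441.43796515 367.82202375  63.        ]] -15.804614087429371
```

```bash
cat >> h.py <<'E'
from scipy.spatial.transform import Rotation as Ro
def tool(yawy):  # tool pointing down, tool y axis at world yaw (deg)
    a=np.radians(yawy);y=np.array([np.cos(a),np.sin(a),0]);z=np.array([0,0,-1.]);return np.c_[np.cross(y,z),y,z]
def delta(p,yawy):
    from cell import sense
    s=sense();R=s["tcp_rot"];T=tool(yawy)
    print("t=%.2f"%s["time"],"pos",s["position"].round(1),"yawy %.2f"%np.degrees(np.arctan2(R[1,1],R[0,1])),"w %.3f"%s["width"],"F",s["force"].round(1))
    d=R.T@(np.array(p)-s["position"]);r=np.degrees(Ro.from_matrix(R.T@T).as_rotvec())
    print("   txyz m",(d/1000).round(4),"rot deg",r.round(2));return d,r
E
python3 - <<'E'
from h import *
from cell import capture,sense
c=capture("wrist");s=sense();W=c["world_to_cam"]
cc=-W[:3,:3].T@W[:3,3];R=s["tcp_rot"]
print("cam in tool",R.T@(cc-s["position"]),"axis dir",R.T@(-W[:3,:3].T[:,2]))
# tool-> cam
A=W[:3,:3]@R; t=W[:3,:3]@s["position"]+W[:3,3]; np.savez("wc.npz",A=A,t=t)
for p,y in [((479,-14,250),82),((465,-12,250),82),((420,-8,250),82),((500,-20,250),82),((520,-20,250),82),((479,-14,250),-98)]:
    T=tool(y);M=np.eye(4);M[:3,:3]=A@T.T;M[:3,3]=t-M[:3,:3]@np.array(p)
    print(p,y,proj({"world_to_cam":M,"intrinsics":c["intrinsics"]},[[565,-26,60],[479,-14,117]]).round())
delta((479,-14,250),82)
E
```

```text
cam in tool [  65.66369863    0.45758904 -123.70555157] axis dir [-0.26246085 -0.00157372  0.96494136]
(479, -14, 250) 82 [[317. 311.]
 [316. 239.]]
(465, -12, 250) 82 [[317. 324.]
 [316. 257.]]
(420, -8, 250) 82 [[319. 364.]
 [319. 311.]]
(500, -20, 250) 82 [[320. 290.]
 [320. 210.]]
(520, -20, 250) 82 [[317. 271.]
 [317. 183.]]
(479, -14, 250) -98 [[316. 122.]
 [316. 239.]]
t=0.25 pos [221.1 476.1 249.9] yawy 65.09 w 0.997 F [-0.6 -0.2  0.7]
   txyz m [-4.404e-01 -3.358e-01  1.000e-04] rot deg [-4.000e-02 -1.000e-02 -1.691e+01]
```

```bash
python3 -m creep '[{"tx":-0.44,"ty":-0.336,"rz":-17},{"tx":-0.44,"ty":-0.336,"rz":-17},{"tx":-0.44,"ty":-0.336,"rz":-17},{"tx":-0.44,"ty":-0.336,"rz":-17},{"tx":-0.44,"ty":-0.336,"rz":-17},{"tx":-0.44,"ty":-0.336,"rz":-17},{"tx":-0.44,"ty":-0.336,"rz":-17},{"tx":-0.44,"ty":-0.336,"rz":-17}]'; python3 -c "
from h import *
delta((479,-14,250),82)"
```

```text
t=0.25 pos [221.1 476.1 249.9] yawy 65.09 w 0.997 F [-0.6 -0.2  0.7]
   txyz m [-4.404e-01 -3.358e-01  1.000e-04] rot deg [-4.000e-02 -1.000e-02 -1.691e+01]$[0]: bad value
```

```bash
python3 -m creep '[{"fingers":-1,"tx":-0.44,"ty":-0.336,"tz":0,"rx":0,"ry":0,"rz":-17},{"fingers":-1,"tx":-0.44,"ty":-0.336,"tz":0,"rx":0,"ry":0,"rz":-17},{"fingers":-1,"tx":-0.44,"ty":-0.336,"tz":0,"rx":0,"ry":0,"rz":-17},{"fingers":-1,"tx":-0.44,"ty":-0.336,"tz":0,"rx":0,"ry":0,"rz":-17},{"fingers":-1,"tx":-0.44,"ty":-0.336,"tz":0,"rx":0,"ry":0,"rz":-17},{"fingers":-1,"tx":-0.44,"ty":-0.336,"tz":0,"rx":0,"ry":0,"rz":-17},{"fingers":-1,"tx":-0.44,"ty":-0.336,"tz":0,"rx":0,"ry":0,"rz":-17},{"fingers":-1,"tx":-0.44,"ty":-0.336,"tz":0,"rx":0,"ry":0,"rz":-17}]'; python3 -c "
from h import *
delta((479,-14,250),82)"
```

```text
time: 0.92
position: [373.9, 184.5, 250.5]
tcp_rot: [[-0.991, 0.137, 0.001], [0.137, 0.991, 0.0], [-0.001, 0.0, -1.0]]
force: [1.9, -0.2, 0.1]
width: 0.996
t=0.92 pos [373.9 184.5 250.5] yawy 82.11 w 0.996 F [ 1.9 -0.2  0.1]
   txyz m [-0.1314 -0.1822  0.0005] rot deg [0.02 0.03 0.11]
```

```bash
python3 -m creep '[{"fingers":-1,"tx":-0.13,"ty":-0.18,"tz":0,"rx":0,"ry":0,"rz":0},{"fingers":-1,"tx":-0.13,"ty":-0.18,"tz":0,"rx":0,"ry":0,"rz":0},{"fingers":-1,"tx":-0.13,"ty":-0.18,"tz":0,"rx":0,"ry":0,"rz":0},{"fingers":-1,"tx":-0.13,"ty":-0.18,"tz":0,"rx":0,"ry":0,"rz":0},{"fingers":-1,"tx":-0.13,"ty":-0.18,"tz":0,"rx":0,"ry":0,"rz":0},{"fingers":-1,"tx":-0.13,"ty":-0.18,"tz":0,"rx":0,"ry":0,"rz":0},{"fingers":-1,"tx":-0.13,"ty":-0.18,"tz":0,"rx":0,"ry":0,"rz":0}]'; python3 -c "
from h import *
from cell import capture
delta((479,-14,250),82)
c=capture('wrist');cv2.imwrite('pics/w1.png',c['image']);np.savez('w1.npz',**c)
print(proj(c,U2W((537.4,78.7,-.1412),[[42,-100,61],[-45,-100,117],[-45+22,-100,117],[92,-100,61]])))
cv2.imwrite('pics/w1c.png',cv2.resize(c['image'][180:380,210:430],None,fx=3,fy=3,interpolation=cv2.INTER_CUBIC))
"
```

```text
time: 1.5
position: [478.2, -12.5, 249.7]
tcp_rot: [[-0.99, 0.142, -0.001], [0.142, 0.99, -0.0], [0.001, -0.0, -1.0]]
force: [0.6, 0.3, 0.3]
width: 1.001
t=1.50 pos [478.2 -12.5 249.7] yawy 81.84 w 1.001 F [0.6 0.3 0.3]
   txyz m [-0.001  -0.0014 -0.0003] rot deg [-0.02 -0.06 -0.16]
[[315.42534019 312.58917319]
 [314.72943882 240.15636288]
 [314.83608566 267.88151277]
 [315.58466571 358.00140561]]
```

View pics/w1c.png

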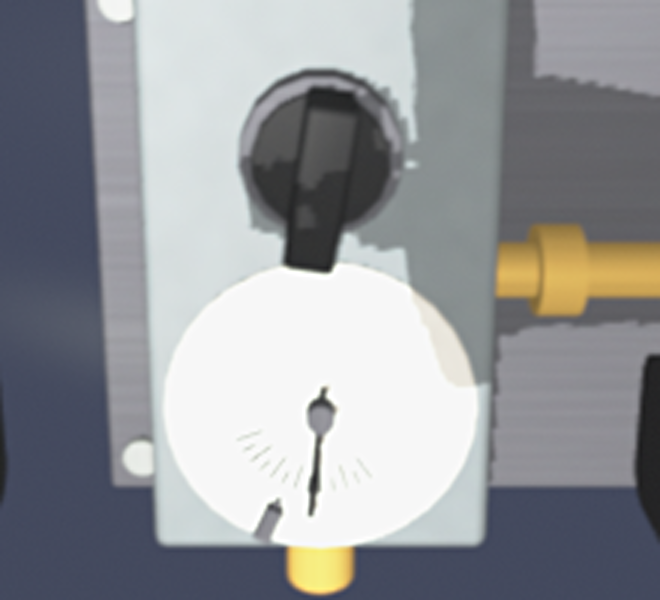

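View pics/w1.png

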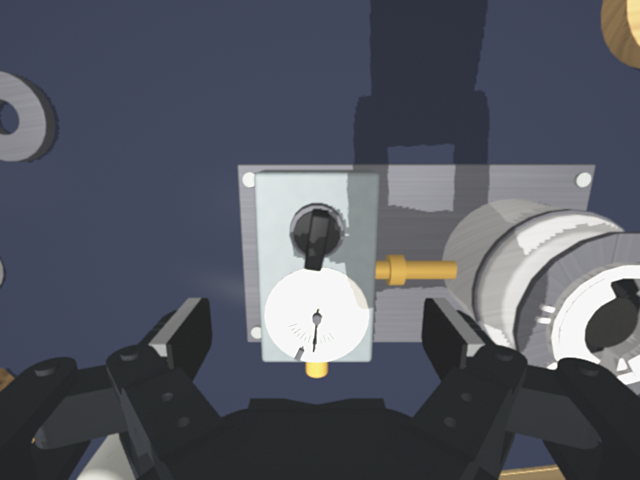

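The wrist view shows the knob at crop (320,180), the pointer tip at (311,514), the marker's inner end at about (277,505) and the hub at (321,412).

```bash
python3 - <<'E'
from h import *
c=dict(np.load('w1.npz'))
f=lambda u,v:(210+u/3,180+v/3)
# dial ellipse by white threshold
im=c['image'];m=(im.min(2)>225).astype(np.uint8)
n,l,s,ce=cv2.connectedComponentsWithStats(m[260:365,255:380]);k=1+s[1:,4].argmax();print(s[k],ce[k]+[255,260])
cn,_=cv2.findContours((l==k).astype(np.uint8),0,2);h=cv2.convexHull(max(cn,key=len));e=cv2.fitEllipse(h);e0=np.array(e[0])+[255,260];print("ell",e0,e[1])
D=atz(c,[e0],61)[0];print("dial",D)
for pu in [(311,514),(311,511)]:
  P=atz(c,[f(*pu)],67)[0];v=P-D;print("ptr",np.hypot(*v[:2]),np.degrees(-np.arctan2(v[1],v[0]))-8.09)
H=atz(c,[f(321,412)],67)[0];print("hub",H)
for z in (61,63,65,67):
 for pu in [(277,505),(276,508)]:
  P=atz(c,[f(*pu)],z)[0];v=P-D;print(z,"mk",np.hypot(*v[:2]).round(1),np.degrees(-np.arctan2(v[1],v[0]))-8.09)
 P=atz(c,[f(261,537)],z)[0];v=P-D;print(z,"mk outer",np.hypot(*v[:2]).round(1),np.degrees(-np.arctan2(v[1],v[0]))-8.09)
e=atz(c,[f(331,97),f(309,268)],117);v=e[1]-e[0];print("knob",e,e.mean(0),np.hypot(*v[:2]),"ang",np.degrees(-np.arctan2(v[1],v[0]))-8.09)
b=atz(c,[(250,180),(583.5,180)],14);v=b[1]-b[0];print(b,"yaw",np.degrees(np.arctan2(-v[0],v[1])),np.hypot(*v[:2]))
E
```

```text
[   9    8  105   94 7202] [315.0869203  314.58247709]
ell [316.20392609 314.52659225] (95.03526306152344, 104.67879486083984)
dial [567.05300515 -25.76289782  61.        ]
ptr 36.694703653167885 4.024520101214907
ptr 35.589405305845844 4.141650834898183
hub [567.11914676 -24.99072717  67.        ]
61 mk 39.5 20.68479747363761
61 mk 40.7 20.583349518572465
61 mk outer 52.8 21.664942851694867
63 mk 38.3 21.199426610183313
63 mk 39.5 21.08037012273326
63 mk outer 51.5 22.06538256493019
65 mk 37.1 21.746790042236285
65 mk 38.3 21.60826247984301
65 mk outer 50.3 22.485911675880544
67 mk 36.0 22.330003418462923
67 mk 37.1 22.169896525816014
67 mk outer 49.0 22.928031940154355
knob [[458.42777496  -6.83181753 117.        ]
 [501.52035083 -18.63611054 117.        ]] [479.9740629  -12.73396403 117.        ] 44.6801010300243 ang 7.229169892360455
[[433.69577016 -73.98172822  14.        ]
 [481.7265334  258.26141171  14.        ]] yaw -8.22598098430732 335.69697384724805
```

```bash
python3 -m creep '[{"fingers":0,"tx":-0.001,"ty":-0.0006,"tz":0.04,"rx":0,"ry":0,"rz":7},{"fingers":0,"tx":-0.001,"ty":-0.0006,"tz":0.08,"rx":0,"ry":0,"rz":7},{"fingers":0.2,"tx":-0.001,"ty":-0.0006,"tz":0.12,"rx":0,"ry":0,"rz":7},{"fingers":0.2,"tx":-0.001,"ty":-0.0006,"tz":0.143,"rx":0,"ry":0,"rz":7},{"fingers":0.2,"tx":-0.001,"ty":-0.0006,"tz":0.143,"rx":0,"ry":0,"rz":7},{"fingers":0.2,"tx":-0.001,"ty":-0.0006,"tz":0.143,"rx":0,"ry":0,"rz":7}]' 30; python3 -c "
from h import *
from cell import capture
delta((479.5,-13.3,107),74.8)
c=capture('wrist');cv2.imwrite('pics/w2.png',c['image'])
"
```

```text
time: 2.05
position: [477.7, -9.0, 106.8]
tcp_rot: [[-0.967, 0.256, -0.001], [0.256, 0.967, 0.001], [0.002, 0.0, -1.0]]
force: [0.2, 0.6, -0.1]
width: 0.399
t=2.05 pos [477.7  -9.  106.8] yawy 75.19 w 0.399 F [ 0.2  0.6 -0.1]
   txyz m [-0.0029 -0.0036 -0.0002] rot deg [ 0.01 -0.09  0.39]
```

View pics/w2.png

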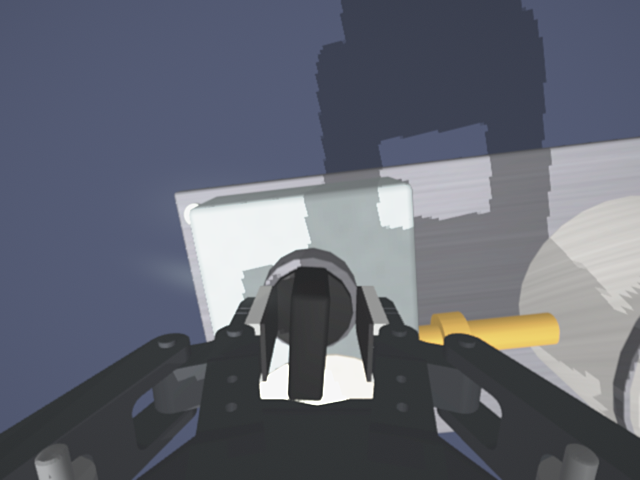

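```bash
python3 -m creep '[{"fingers":0.2,"tx":-0.003,"ty":-0.0036,"tz":0,"rx":0,"ry":0,"rz":0.4},{"fingers":0.2,"tx":-0.003,"ty":-0.0036,"tz":0,"rx":0,"ry":0,"rz":0.4},{"fingers":1,"tx":-0.003,"ty":-0.0036,"tz":0,"rx":0,"ry":0,"rz":0.4},{"fingers":1,"tx":-0.003,"ty":-0.0036,"tz":0,"rx":0,"ry":0,"rz":0.4},{"fingers":1,"tx":-0.003,"ty":-0.0036,"tz":0,"rx":0,"ry":0,"rz":0.4},{"fingers":1,"tx":-0.003,"ty":-0.0036,"tz":0,"rx":0,"ry":0,"rz":0.4}]' 30; python3 -c "
from h import *
from cell import capture
delta((479.5,-13.3,107),74.8)
c=capture('wrist');cv2.imwrite('pics/w3.png',c['image'])
"
```

```text
time: 2.6
position: [480.8, -13.6, 108.1]
tcp_rot: [[-0.965, 0.264, 0.001], [0.264, 0.965, 0.002], [-0.001, 0.003, -1.0]]
force: [-0.7, 6.3, 3.0]
width: 0.157
t=2.60 pos [480.8 -13.6 108.1] yawy 74.72 w 0.157 F [-0.7  6.3  3. ]
   txyz m [ 0.0013 -0.0001  0.0011] rot deg [ 0.16  0.03 -0.08]
```

View pics/w3.png

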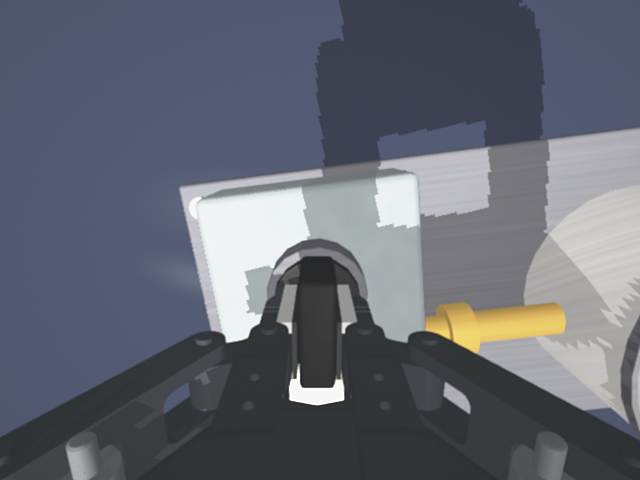

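The knob is gripped squarely. Turning it 30° clockwise.

```bash
python3 -m creep '[{"fingers":1,"tx":0,"ty":0,"tz":0,"rx":0,"ry":0,"rz":6},{"fingers":1,"tx":0,"ty":0,"tz":0,"rx":0,"ry":0,"rz":12},{"fingers":1,"tx":0,"ty":0,"tz":0,"rx":0,"ry":0,"rz":18},{"fingers":1,"tx":0,"ty":0,"tz":0,"rx":0,"ry":0,"rz":24},{"fingers":1,"tx":0,"ty":0,"tz":0,"rx":0,"ry":0,"rz":30},{"fingers":1,"tx":0,"ty":0,"tz":0,"rx":0,"ry":0,"rz":30},{"fingers":1,"tx":0,"ty":0,"tz":0,"rx":0,"ry":0,"rz":30}]' 30; python3 -c "
from h import *
from cell import capture
delta((479.5,-13.3,107),44.8)
c=capture('wrist');cv2.imwrite('pics/w4.png',c['image'])
c=capture('scene');cv2.imwrite('pics/s4.png',cv2.resize(c['image'][230:300,285:365],None,fx=7,fy=7,interpolation=cv2.INTER_CUBIC))
"
```

```text
time: 3.23
position: [480.9, -13.3, 108.1]
tcp_rot: [[-0.703, 0.711, 0.002], [0.711, 0.703, 0.003], [0.001, 0.003, -1.0]]
force: [0.2, 7.4, 1.7]
width: 0.16
t=3.23 pos [480.9 -13.3 108.1] yawy 44.70 w 0.160 F [0.2 7.4 1.7]
   txyz m [ 0.0009 -0.001   0.0011] rot deg [ 0.19 -0.06 -0.1 ]
```

View pics/s4.png

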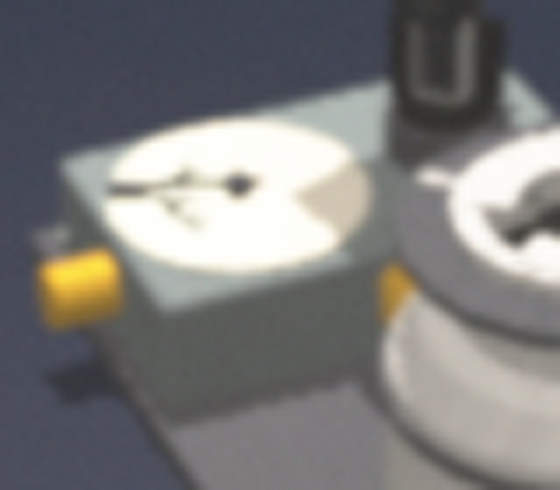

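View pics/w4.png

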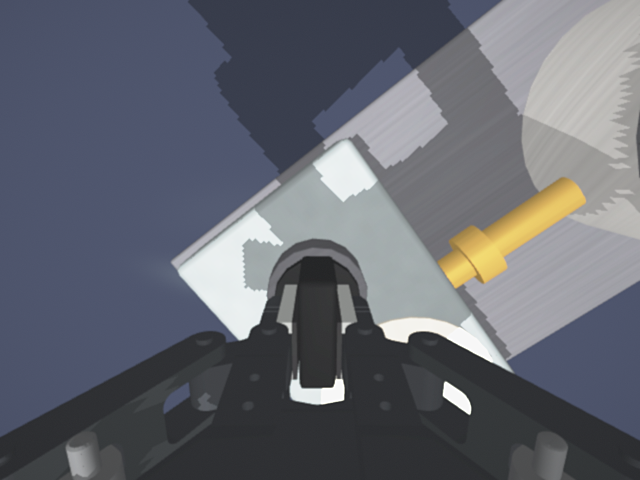

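In the scene view the pointer now lies in line with the marker, at crop (110-235,187). I'll release, rise and check from above.

```bash
python3 -m creep '[{"fingers":0,"tx":0,"ty":0,"tz":0,"rx":0,"ry":0,"rz":0},{"fingers":0,"tx":0,"ty":0,"tz":0,"rx":0,"ry":0,"rz":0},{"fingers":0,"tx":0,"ty":0,"tz":0,"rx":0,"ry":0,"rz":0},{"fingers":0,"tx":0,"ty":0,"tz":-0.04,"rx":0,"ry":0,"rz":0},{"fingers":0,"tx":0,"ty":0,"tz":-0.08,"rx":0,"ry":0,"rz":-7},{"fingers":0,"tx":0,"ty":0,"tz":-0.12,"rx":0,"ry":0,"rz":-14},{"fingers":-1,"tx":0,"ty":0,"tz":-0.142,"rx":0,"ry":0,"rz":-21},{"fingers":-1,"tx":0,"ty":0,"tz":-0.142,"rx":0,"ry":0,"rz":-28}]' 30;  python3 -m creep '[{"fingers":-1,"tx":0,"ty":0,"tz":0,"rx":0,"ry":0,"rz":-7},{"fingers":-1,"tx":0,"ty":0,"tz":0,"rx":0,"ry":0,"rz":-9},{"fingers":-1,"tx":0,"ty":0,"tz":0,"rx":0,"ry":0,"rz":-9}]'; python3 - <<'E'
from h import *
from cell import capture
delta((479.5,-13.3,250),82)
c=capture('wrist');np.savez('w5.npz',**c)
cv2.imwrite('pics/w5c.png',cv2.resize(c['image'][260:380,250:390],None,fx=5,fy=5,interpolation=cv2.INTER_CUBIC))
E
```

```text
time: 4.0
position: [482.2, -15.2, 256.0]
tcp_rot: [[-0.956, 0.292, 0.011], [0.292, 0.956, -0.001], [-0.011, 0.002, -1.0]]
force: [0.2, -0.3, 0.2]
width: 0.768
time: 4.25
position: [480.4, -15.0, 249.4]
tcp_rot: [[-0.99, 0.144, 0.0], [0.144, 0.99, -0.0], [-0.0, -0.0, -1.0]]
force: [-0.1, 0.1, 0.2]
width: 1.003
t=4.25 pos [480.4 -15.  249.4] yawy 81.73 w 1.003 F [-0.1  0.1  0.2]
   txyz m [ 0.0011  0.0016 -0.0006] rot deg [-0.01  0.01 -0.27]
```

View pics/w5c.png

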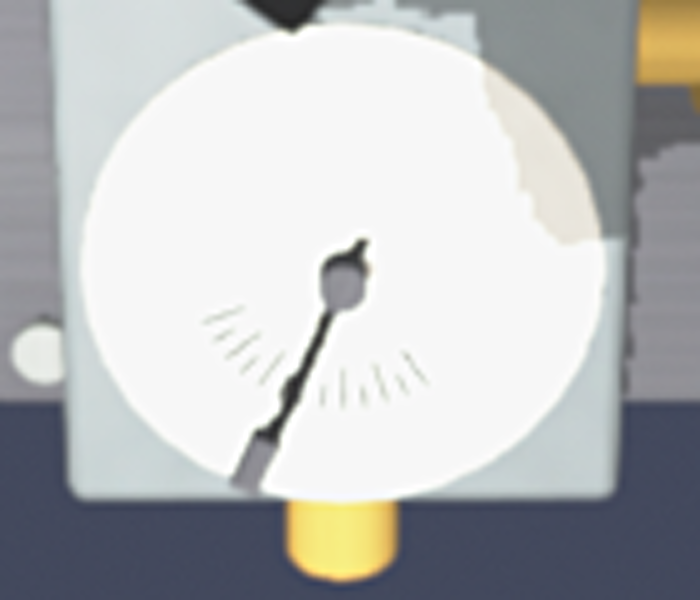

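```bash
python3 - <<'E'
from h import *
c=dict(np.load('w5.npz'));im=c['image']
cv2.imwrite('pics/w5d.png',cv2.resize(im[305:365,285:345],None,fx=10,fy=10,interpolation=cv2.INTER_NEAREST))
m=(im.min(2)>225).astype(np.uint8)
n,l,s,ce=cv2.connectedComponentsWithStats(m[255:370,255:385]);k=1+s[1:,4].argmax()
cn,_=cv2.findContours((l==k).astype(np.uint8),0,2);e=cv2.fitEllipse(cv2.convexHull(max(cn,key=len)));e0=np.array(e[0])+[255,255]
D=atz(c,[e0],61)[0];print(e0,D)
# predicted pointer positions overlay angles
for n,uv,z in [("tip",(262,436),67),("mid",(292,390),67),("mk out",(247,488),64),("mk in",(266,440),64)]:
  P=atz(c,[(250+uv[0]/5,260+uv[1]/5)],z)[0];v=P-D;print(n,np.hypot(*v[:2]).round(1),np.degrees(-np.arctan2(v[1],v[0]))-8.15)
e=atz(c,[(250+344/5,260+283/5)],68);print("hub",e)
E
```

```text
[317.8898201  312.30162811] [567.18544489 -26.41863839  61.        ]
tip 37.6 23.922968007643725
mid 26.0 20.886432333882446
mk out 51.3 21.172457837737817
mk in 39.9 21.497861971856842
hub [[568.33258133 -25.72999704  68.        ]]
```

View pics/w5d.png

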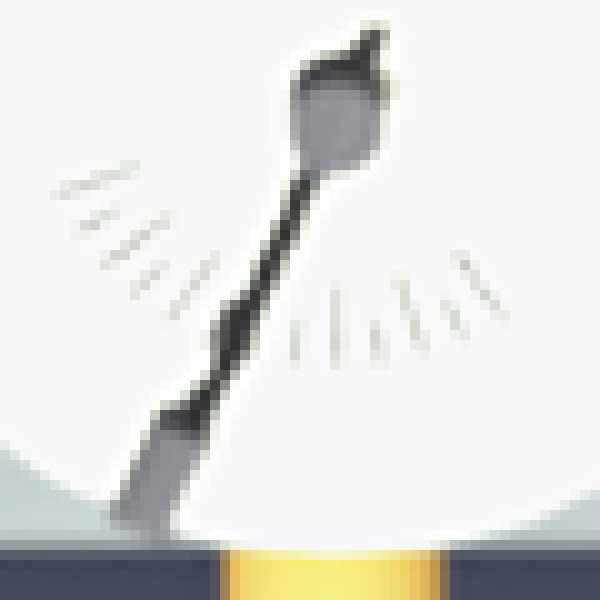

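```bash
python3 - <<'E'
from h import *
c=dict(np.load('w5.npz'))
f=lambda u,v:(285+u/10,305+v/10)
def ang(p,q,z):
  P=atz(c,[f(*p),f(*q)],z);v=P[1]-P[0];return np.degrees(-np.arctan2(v[1],v[0]))-8.15,np.hypot(*v[:2])
print("ptr line",ang((310,183),(208,393),67)); print("mk line",ang((184,435),(140,528),65))
# theoretical projections with dial centre D=(567.2,-26.1): pointer tip & marker by angle
for a in (20,21,22,23,24):
  r=np.radians(-a-8.15);d=np.array([np.cos(r),np.sin(r)])
  P=[[567.2+d[0]*k,-26.1+d[1]*k,z] for k,z in ((10,67),(25,67),(36,67),(36,64),(36,67),(49,67),(49,64))]
  print(a,((proj(c,P)-[285,305])*10).round().tolist())
E
```

```text
ptr line (np.float64(23.947232620486204), np.float64(24.72082495559546))
mk line (np.float64(23.42194698150631), np.float64(11.336307726865298))
20 [[297.0, 190.0], [245.0, 322.0], [207.0, 417.0], [208.0, 400.0], [207.0, 417.0], [163.0, 527.0], [165.0, 510.0]]
21 [[295.0, 190.0], [240.0, 321.0], [201.0, 415.0], [202.0, 398.0], [201.0, 415.0], [155.0, 524.0], [157.0, 507.0]]
22 [[294.0, 189.0], [236.0, 319.0], [195.0, 413.0], [196.0, 396.0], [195.0, 413.0], [147.0, 521.0], [149.0, 504.0]]
23 [[292.0, 189.0], [232.0, 318.0], [189.0, 411.0], [190.0, 394.0], [189.0, 411.0], [139.0, 519.0], [141.0, 501.0]]
24 [[290.0, 188.0], [228.0, 316.0], [183.0, 408.0], [184.0, 392.0], [183.0, 408.0], [131.0, 516.0], [133.0, 498.0]]
```

The pointer stands at the marker: both measure about 23° and their lines coincide. Next is the neck view on the way to the cap.

```bash
python3 -m creep '[{"fingers":-1,"tx":0.029,"ty":0.2,"tz":0,"rx":0,"ry":0,"rz":0},{"fingers":-1,"tx":0.029,"ty":0.2,"tz":0,"rx":0,"ry":0,"rz":0},{"fingers":-1,"tx":0.029,"ty":0.2,"tz":0,"rx":0,"ry":0,"rz":0},{"fingers":-1,"tx":0.029,"ty":0.2,"tz":0,"rx":0,"ry":0,"rz":0},{"fingers":-1,"tx":0.029,"ty":0.2,"tz":0,"rx":0,"ry":0,"rz":0},{"fingers":-1,"tx":0.029,"ty":0.2,"tz":0,"rx":0,"ry":0,"rz":0},{"fingers":-1,"tx":0.029,"ty":0.2,"tz":0,"rx":0,"ry":0,"rz":0}]'; python3 - <<'E'
from h import *
from cell import capture
delta((467.7,361.5,200),74.2)
c=capture('wrist');np.savez('w6.npz',**c);cv2.imwrite('pics/w6.png',c['image'])
E
```

```text
time: 4.88
position: [480.3, 188.7, 248.9]
tcp_rot: [[-0.99, 0.143, -0.001], [0.143, 0.99, -0.0], [0.001, -0.001, -1.0]]
force: [-0.5, -0.1, 0.5]
width: 1.002
t=4.88 pos [480.3 188.7 248.9] yawy 81.79 w 1.002 F [-0.5 -0.1  0.5]
   txyz m [0.0371 0.1692 0.0488] rot deg [-0.03 -0.04  7.59]
```

View pics/w6.png

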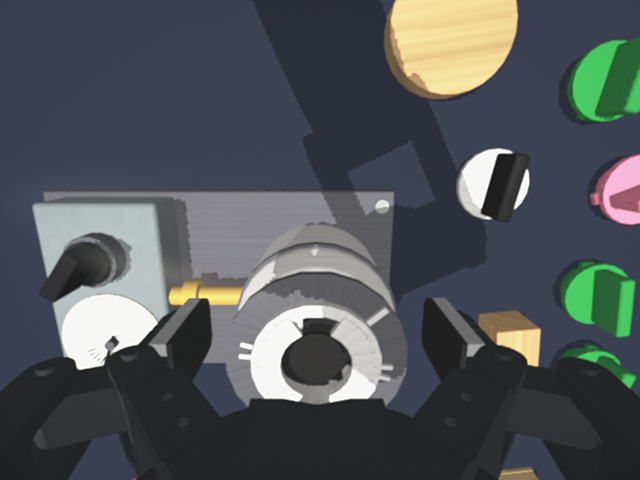

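The neck's bore is centred near (317,358), and the cap is at (495,185) with its bar from (519,155) to (497,220). Computing positions.

```bash
python3 - <<'E'
from h import *
c=dict(np.load('w6.npz'));im=c['image']
cv2.imwrite('pics/w6c.png',cv2.resize(im[290:410,240:400],None,fx=5,fy=5,interpolation=cv2.INTER_CUBIC))
cv2.imwrite('pics/w6d.png',cv2.resize(im[130:240,440:550],None,fx=6,fy=6,interpolation=cv2.INTER_CUBIC))
pose=(537.4,78.7,np.radians(-8.15));n=U2W(pose,[0,100,165])[0];print("neck pred",n,proj(c,n))
a=np.radians(np.arange(0,360,30));
print("bore pred crop",((proj(c,n+np.c_[24.5*np.cos(a),24.5*np.sin(a),0*a])-[240,290])*5).round().tolist())
E
```

```text
neck pred [551.57651368 177.69003212 165.        ] [[315.46442403 361.27526388]]
bore pred crop [[403.0, 511.0], [488.0, 480.0], [545.0, 415.0], [559.0, 333.0], [523.0, 256.0], [446.0, 204.0], [350.0, 193.0], [262.0, 228.0], [206.0, 296.0], [198.0, 379.0], [237.0, 454.0], [312.0, 502.0]]
```

View pics/w6c.png

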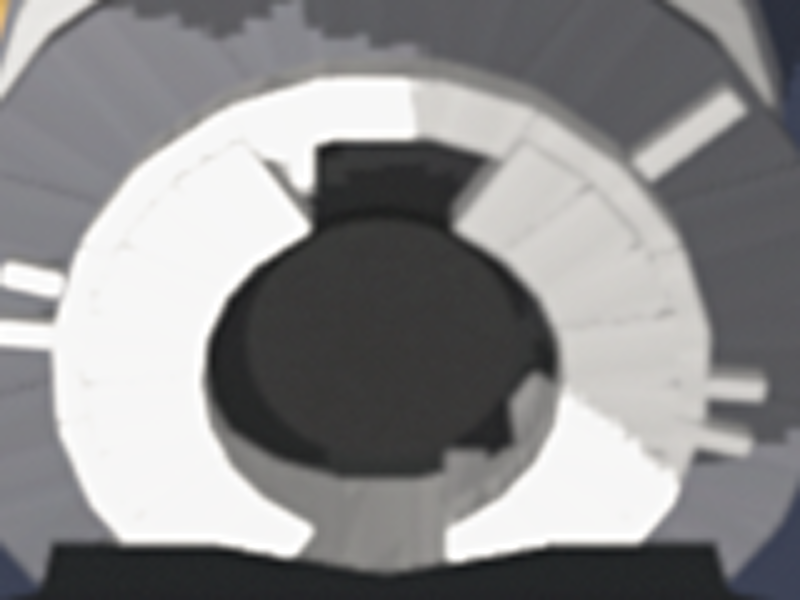

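View pics/w6d.png

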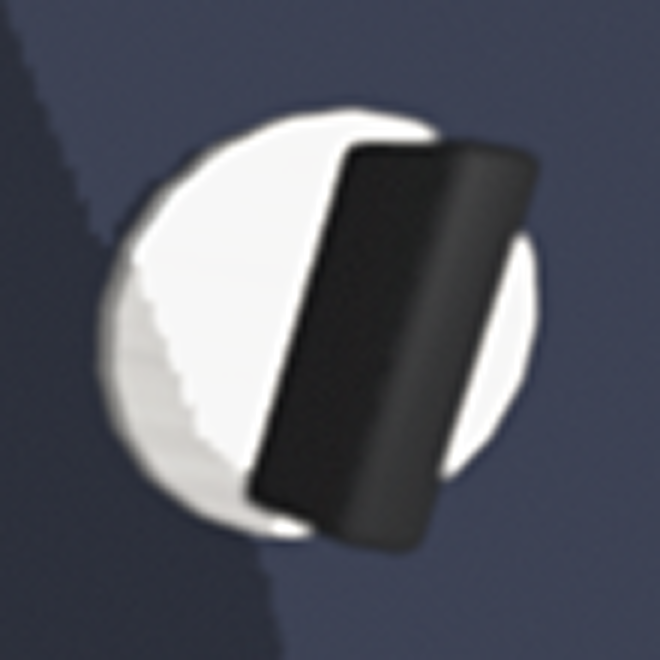

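```bash
python3 - <<'E'
from h import *
from scipy.optimize import least_squares
c=dict(np.load('w6.npz'))
obs=np.array([(310,228),(455,225),(313,527),(446,522)])/5+[240,290]
L=np.array([[-22.79,-9,0],[-22.79,9,0],[22.79,-9,0],[22.79,9,0]])
fn=lambda p:(proj(c,U2W(p,L)+[0,0,165])-obs).ravel()
r=least_squares(fn,[551,178,-.142]);print("neck",r.x[:2],np.degrees(r.x[2]),r.fun.round(2))
P=atz(c,obs,165);print(P.round(1))
# edges of bore left/right
P=atz(c,[(240+208/5,290+370/5),(240+557/5,290+360/5)],165);print(P.mean(0),np.hypot(*(P[0]-P[1])[:2]))
# cap: bar top face corners
f=lambda u,v:(440+u/6,130+v/6)
e=atz(c,[f(442,142),f(535,155),f(345,540),f(415,548)],63);a=e[:2].mean(0);b=e[2:].mean(0);v=a-b
print("cap",e.round(1),((a+b)/2).round(1),np.hypot(*v[:2]),np.degrees(np.arctan2(v[1],v[0])))
im=c['image'][130:240,440:550]
E
```

```text
neck [555.10298971 177.67549909] -8.524425506198158 [ 0.65 -0.19 -0.96  0.54  0.44 -0.77 -0.11  0.36]
[[531.3 171.7 165. ]
 [533.6 190.6 165. ]
 [576.9 165.  165. ]
 [578.7 183.3 165. ]]
[552.97940443 178.16334692 165.        ] 46.95551503749127
cap [[443.5 363.5  63. ]
 [447.2 376.5  63. ]
 [499.4 349.2  63. ]
 [502.2 359.5  63. ]] [473.1 362.2  63. ] 57.590028725678614 164.26896121357416
```

```bash
cat >> h.py <<'E'
def dep(c,u,v):
    u=np.asarray(u,float);v=np.asarray(v,float);K=c["intrinsics"];z=c["z_map"][v.astype(int),u.astype(int)]
    q=np.stack([(u-K[0,2])/K[0,0]*z,-(v-K[1,2])/K[1,1]*z,-z],-1)
    R=c["world_to_cam"][:3,:3];return (q-c["world_to_cam"][:3,3])@R
E
python3 - <<'E'
from h import *
from cell import capture
c=dict(np.load('w6.npz'))
def plane(c,name,x0,x1,y0,y1):
    u,v=np.meshgrid(np.arange(x0,x1),np.arange(y0,y1));z=c['z_map'][v,u];k=z>0
    P=dep(c,u[k],v[k]);A=np.c_[P[:,:2]-P[:,:2].mean(0),np.ones(len(P))];s=np.linalg.lstsq(A,P[:,2],rcond=None)[0];print(name,"z",s[2].round(2),"std",P[:,2].std().round(2),"slope",s[:2].round(4),P.mean(0).round(1))
plane(c,"bench tl",20,240,20,170);plane(c,"bench top",300,380,20,180);plane(c,"plate",200,300,200,230);plane(c,"block",45,70,215,280);plane(c,"lip L",256,276,350,380);plane(c,"lipR",360,376,350,360);plane(c,"dial",75,100,305,330)
plane(c,"capdisc",465,480,165,190)
t=capture("top");np.savez("t6.npz",**t)
plane(t,"T bench",400,420,310,380);plane(t,"T bench2",230,300,160,190);plane(t,"T lip",244,250,225,232);plane(t,"T block",306,316,250,262);plane(t,"Tdial",320,330,220,230)
E
```

```text
bench tl z 0.48 std 0.81 slope [ 0.001  -0.0014] [339.1  23.2   0.5]
bench top z 0.19 std 0.8 slope [ 0.0005 -0.0018] [3.736e+02 2.270e+02 2.000e-01]
plate z 12.43 std 0.86 slope [ 0.0058 -0.0003] [470.4 119.7  12.4]
block z 74.34 std 26.32 slope [0.5435 1.0797] [464.5 -40.1  74.3]
lip L z 165.22 std 0.68 slope [0.006  0.0517] [549.1 144.1 165.2]
lipR z 165.18 std 0.55 slope [-0.0026 -0.0005] [551.3 212.8 165.2]
dial z 62.68 std 0.7 slope [-0.0053  0.0008] [538.9 -44.2  62.7]
capdisc z 27.09 std 0.84 slope [ 0.0123 -0.0052] [463.1 342.8  27.1]
T bench z -0.51 std 4.43 slope [ 0.0059 -0.0023] [ 198.3 -288.    -0.5]
T bench2 z -0.86 std 4.17 slope [-0.0074 -0.0019] [762.  166.7  -0.9]
T lip z 547.41 std 2.87 slope [0.4469 0.1625] [470.4 152.8 547.4]
T block z 64.01 std 12.5 slope [ 0.0532 -0.7142] [476.2  17.   64. ]
Tdial z 62.5 std 4.29 slope [-0.0792  0.0034] [574.4 -28.9  62.5]
```

```bash
cat >> h.py <<'E'
def cloud(c,u0,u1,v0,v1):
    u,v=np.meshgrid(np.arange(u0,u1),np.arange(v0,v1));k=c['z_map'][v,u]>0;u=u[k];v=v[k];return u,v,dep(c,u,v)
def circ(P,r=None):
    from scipy.optimize import least_squares
    m=P.mean(0)
    if r is None: f=lambda q:np.hypot(P[:,0]-q[0],P[:,1]-q[1])-q[2];s=least_squares(f,[*m,np.hypot(*(P-m).T).mean()],loss='soft_l1',f_scale=.5)
    else: f=lambda q:np.hypot(P[:,0]-q[0],P[:,1]-q[1])-r;s=least_squares(f,m,loss='soft_l1',f_scale=.5)
    return s.x.round(2),np.abs(s.fun).mean().round(2)
E
python3 - <<'E'
from h import *
c=dict(np.load('w6.npz'))
# cap disc
im=c['image']
m=np.zeros((480,640),np.uint8);m[140:230,450:540]=(im[140:230,450:540].min(2)>130)
bar=np.zeros_like(m);bar[140:230,450:540]=im[140:230,450:540].max(2)<48
u,v,P=cloud(c,450,540,140,230)
k=(P[:,2]>15);H=cv2.convexHull(np.c_[u,v][k&(m[v,u]>0)].astype(np.int32))[:,0]
Q=atz(c,H,27)[:,:2];print("disc hull fit",circ(Q),circ(Q,34))
B=P[(P[:,2]>60.5)&(P[:,2]<66)];ctr=B.mean(0);w,V=np.linalg.eigh(np.cov(B[:,:2].T));d=V[:,1]*np.sign(V[0,1]);pr=(B[:,:2]-ctr[:2])@V
print("bar top",ctr.round(1),len(B),np.ptp(pr,0),((pr.max(0)+pr.min(0))/2).round(1),"ang",np.degrees(np.arctan2(d[1],d[0])))
# lip
u,v,P=cloud(c,240,400,290,398)
k=(P[:,2]>162)&(P[:,2]<169);L=P[k];n0=np.array([553,178]);r=np.hypot(*(L[:,:2]-n0).T);print(np.histogram(r,20))
mask=np.zeros((480,640),np.uint8);mask[v[k],u[k]]=1;np.save('m.npy',mask)
cv2.imwrite('pics/m6.png',mask[280:400,230:410]*255)
E
```

```text
disc hull fit (array([472.83, 362.78,  34.08]), np.float64(0.32)) (array([472.86, 362.76]), np.float64(0.33))
bar top [472.3 362.9  62.7] 1058 [14.22973404 59.65456412] [-0.4 -0.8] ang -17.676745009860344
(array([ 51, 135, 249, 357, 295, 305, 318, 317, 291, 331, 396, 408, 414,
       446, 449, 422, 459, 303, 139,  36]), array([22.46794326, 23.63519535, 24.80244745, 25.96969955, 27.13695164,
       28.30420374, 29.47145583, 30.63870793, 31.80596002, 32.97321212,
       34.14046421, 35.30771631, 36.47496841, 37.6422205 , 38.8094726 ,
       39.97672469, 41.14397679, 42.31122888, 43.47848098, 44.64573308,
       45.81298517]))
```

View pics/m6.png

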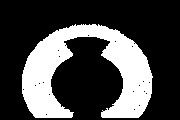

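```bash
python3 - <<'E'
from h import *
c=dict(np.load('w6.npz'));m=np.load('m.npy');m=cv2.medianBlur(m*255,3)
cn,_=cv2.findContours(m[:397],cv2.RETR_CCOMP,cv2.CHAIN_APPROX_NONE);pts=np.concatenate([k[:,0] for k in cn if len(k)>40])
pts=pts[pts[:,1]<394];Q=atz(c,pts,165)[:,:2]
n=np.array([553.,178])
for _ in range(5):
    r=np.hypot(*(Q-n).T);a=np.degrees(np.arctan2(*(Q-n).T[::-1]))
    o=circ(Q[r>38]);ax=np.abs((a+8.15+90)%180-90);i=circ(Q[(r<29)&(ax>28)]);print("outer",o,"inner",i);n=(o[0][:2]+i[0][:2])/2
pose=(*n,-.1422)
E
```

```text
outer (array([554.08, 178.06,  43.76]), np.float64(0.27)) inner (array([554.17, 178.09,  24.16]), np.float64(0.31))
outer (array([554.08, 178.06,  43.76]), np.float64(0.27)) inner (array([554.14, 178.1 ,  24.15]), np.float64(0.31))
outer (array([554.08, 178.06,  43.76]), np.float64(0.27)) inner (array([554.14, 178.1 ,  24.15]), np.float64(0.31))
outer (array([554.08, 178.06,  43.76]), np.float64(0.27)) inner (array([554.14, 178.1 ,  24.15]), np.float64(0.31))
outer (array([554.08, 178.06,  43.76]), np.float64(0.27)) inner (array([554.14, 178.1 ,  24.15]), np.float64(0.31))
```

```bash
python3 -m creep '[{"fingers":-1,"tx":0.016,"ty":0.038,"tz":0,"rx":0,"ry":0,"rz":4},{"fingers":-1,"tx":0.032,"ty":0.076,"tz":0,"rx":0,"ry":0,"rz":7},{"fingers":-1,"tx":0.046,"ty":0.11,"tz":0.01,"rx":0,"ry":0,"rz":7},{"fingers":-1,"tx":0.056,"ty":0.14,"tz":0.035,"rx":0,"ry":0,"rz":7},{"fingers":-1,"tx":0.063,"ty":0.158,"tz":0.065,"rx":0,"ry":0,"rz":7},{"fingers":-1,"tx":0.063,"ty":0.158,"tz":0.069,"rx":0,"ry":0,"rz":7},{"fingers":-1,"tx":0.063,"ty":0.158,"tz":0.069,"rx":0,"ry":0,"rz":7},{"fingers":-1,"tx":0.063,"ty":0.158,"tz":0.069,"rx":0,"ry":0,"rz":7}]'; python3 - <<'E'
from h import *
from cell import capture
delta((470,362,51),74.2)
c=capture('wrist');np.savez('w7.npz',**c);cv2.imwrite('pics/w7.png',c['image'])
E
```

```text
time: 5.65
position: [442.1, 351.5, 181.2]
tcp_rot: [[-0.964, 0.266, 0.001], [0.266, 0.964, 0.0], [-0.001, 0.0, -1.0]]
force: [-0.1, 1.2, 1.5]
width: 0.998
t=5.65 pos [442.1 351.5 181.2] yawy 74.57 w 0.998 F [-0.1  1.2  1.5]
   txyz m [-0.024   0.0175  0.1302] rot deg [0.02 0.04 0.37]
```

View pics/w7.png

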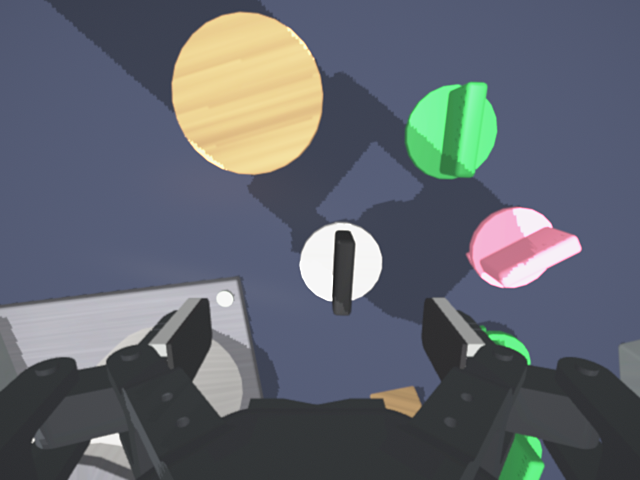

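The cap is clearly seen at (341,263), with its bar from (344,232) to (342,313).

```bash
cat > capm.py <<'E'
from h import *
def cap(c,u0,u1,v0,v1,zb=0):
    im=c['image'];u,v,P=cloud(c,u0,u1,v0,v1)
    k=(P[:,2]>zb+15)&(im[v,u].min(1)>150);H=cv2.convexHull(np.c_[u,v][k].astype(np.int32))[:,0];Q=atz(c,H,zb+27)[:,:2]
    B=P[(P[:,2]>zb+59)&(P[:,2]<zb+67)];r=cv2.minAreaRect(B[:,:2].astype(np.float32))
    w,V=np.linalg.eigh(np.cov(B[:,:2].T));d=V[:,1]*np.sign(V[0,1])
    print("disc",circ(Q),circ(Q,34),"bar",np.round(r[0],2),np.round(r[1],1),"ang",np.degrees(np.arctan2(d[1],d[0])).round(2),"n",len(B),"z",np.median(B[:,2]).round(1))
E
python3 - <<'E'
from capm import *
c=dict(np.load('w7.npz'));cap(c,285,400,210,330)
E
```

```text
disc (array([472.47, 363.71,  33.86]), np.float64(0.2)) (array([472.48, 363.69]), np.float64(0.22)) bar [472.6  363.94] [14.1 59.4] ang -17.63 n 1448 z 63.0
```

```bash
python3 -m creep '[{"fingers":0.1,"tx":-0.0255,"ty":0.019,"tz":0.02,"rx":0,"ry":0,"rz":2},{"fingers":0.1,"tx":-0.0255,"ty":0.019,"tz":0.05,"rx":0,"ry":0,"rz":2},{"fingers":0.1,"tx":-0.0255,"ty":0.019,"tz":0.09,"rx":0,"ry":0,"rz":2},{"fingers":0.1,"tx":-0.0255,"ty":0.019,"tz":0.11,"rx":0,"ry":0,"rz":2},{"fingers":0.1,"tx":-0.0255,"ty":0.019,"tz":0.11,"rx":0,"ry":0,"rz":2},{"fingers":0.1,"tx":-0.0255,"ty":0.019,"tz":0.11,"rx":0,"ry":0,"rz":2}]'; python3 - <<'E'
from h import *
from cell import capture
delta((471.5,363,51),72.4)
c=capture('wrist');np.savez('w8.npz',**c);cv2.imwrite('pics/w8.png',c['image'])
E
```

```text
time: 6.2
position: [471.7, 363.6, 71.6]
tcp_rot: [[-0.954, 0.299, 0.001], [0.299, 0.954, 0.0], [-0.001, 0.001, -1.0]]
force: [-0.2, -0.4, 2.0]
width: 0.449
t=6.20 pos [471.7 363.6  71.6] yawy 72.58 w 0.449 F [-0.2 -0.4  2. ]
   txyz m [ 0.0001 -0.0006  0.0206] rot deg [0.03 0.03 0.18]
```

View pics/w8.png

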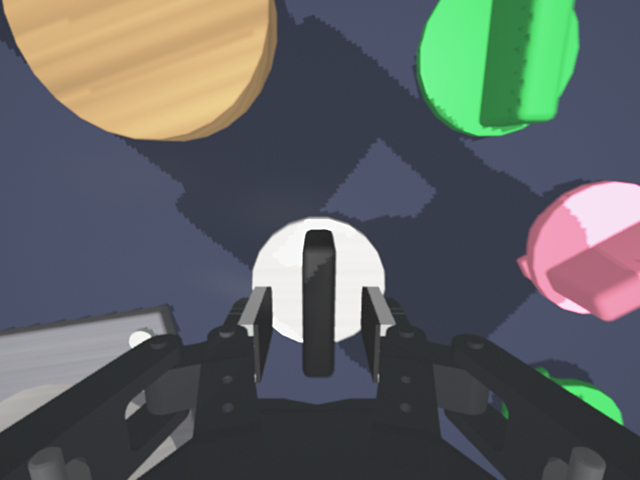

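```bash
python3 - <<'E'
from capm import *
c=dict(np.load('w8.npz'));cap(c,270,365,215,385)
E
python3 -m creep '[{"fingers":0.1,"tx":0,"ty":-0.0003,"tz":0.0206,"rx":0,"ry":0,"rz":0},{"fingers":0.1,"tx":0,"ty":-0.0003,"tz":0.0206,"rx":0,"ry":0,"rz":0},{"fingers":1,"tx":0,"ty":-0.0003,"tz":0.0206,"rx":0,"ry":0,"rz":0},{"fingers":1,"tx":0,"ty":-0.0003,"tz":0.0206,"rx":0,"ry":0,"rz":0},{"fingers":1,"tx":0,"ty":-0.0003,"tz":0.0206,"rx":0,"ry":0,"rz":0},{"fingers":1,"tx":0,"ty":-0.0003,"tz":0.0206,"rx":0,"ry":0,"rz":0},{"fingers":1,"tx":0,"ty":-0.0003,"tz":0.0206,"rx":0,"ry":0,"rz":0}]' 60; python3 - <<'E'
from h import *
from cell import capture
delta((471.5,363,51),72.4)
c=capture('wrist');np.savez('w9.npz',**c);cv2.imwrite('pics/w9.png',c['image'])
E
```

```text
disc (array([472.65, 364.05,  33.81]), np.float64(0.96)) (array([472.68, 364.02]), np.float64(1.02)) bar [472.48 363.58] [38.9 60.3] ang -17.76 n 4600 z 63.0
time: 6.83
position: [471.7, 364.8, 52.3]
tcp_rot: [[-0.955, 0.298, 0.003], [0.298, 0.955, 0.002], [-0.003, 0.003, -1.0]]
force: [-0.6, -1.6, 5.7]
width: 0.151
t=6.83 pos [471.7 364.8  52.3] yawy 72.69 w 0.151 F [-0.6 -1.6  5.7]
   txyz m [-0.0003 -0.0018  0.0013] rot deg [0.17 0.14 0.29]
```

View pics/w9.png

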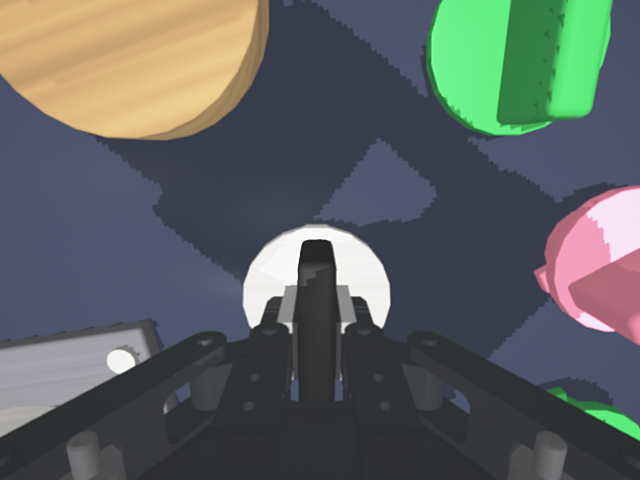

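The cap is gripped squarely. Lifting it straight up, then carrying it over the neck.

```bash
python3 -m creep '[{"fingers":1,"tx":0,"ty":0,"tz":-0.03,"rx":0,"ry":0,"rz":0},{"fingers":1,"tx":0,"ty":0,"tz":-0.065,"rx":0,"ry":0,"rz":0},{"fingers":1,"tx":0,"ty":0,"tz":-0.1,"rx":0,"ry":0,"rz":-3},{"fingers":1,"tx":0,"ty":0,"tz":-0.135,"rx":0,"ry":0,"rz":-6},{"fingers":1,"tx":0,"ty":0,"tz":-0.17,"rx":0,"ry":0,"rz":-9},{"fingers":1,"tx":0,"ty":0,"tz":-0.195,"rx":0,"ry":0,"rz":-9},{"fingers":1,"tx":0,"ty":0,"tz":-0.195,"rx":0,"ry":0,"rz":-9},{"fingers":1,"tx":0,"ty":0,"tz":-0.195,"rx":0,"ry":0,"rz":-9}]' 60; python3 - <<'E'
from h import *
delta((553,178.4,247),81.7)
E
```

```text
time: 7.55
position: [471.1, 364.4, 247.0]
tcp_rot: [[-0.989, 0.145, 0.003], [0.145, 0.989, 0.002], [-0.003, 0.003, -1.0]]
force: [1.4, -0.2, -2.5]
width: 0.155
t=7.55 pos [471.1 364.4 247. ] yawy 81.68 w 0.155 F [ 1.4 -0.2 -2.5]
   txyz m [-1.080e-01 -1.722e-01 -1.000e-04] rot deg [ 0.16  0.18 -0.02]
```

```bash
python3 -m creep '[{"fingers":1,"tx":-0.018,"ty":-0.03,"tz":0,"rx":0,"ry":0,"rz":0},{"fingers":1,"tx":-0.036,"ty":-0.06,"tz":0,"rx":0,"ry":0,"rz":0},{"fingers":1,"tx":-0.054,"ty":-0.09,"tz":0,"rx":0,"ry":0,"rz":0},{"fingers":1,"tx":-0.072,"ty":-0.12,"tz":0,"rx":0,"ry":0,"rz":0},{"fingers":1,"tx":-0.09,"ty":-0.148,"tz":0,"rx":0,"ry":0,"rz":0},{"fingers":1,"tx":-0.108,"ty":-0.172,"tz":0,"rx":0.1,"ry":0.1,"rz":0},{"fingers":1,"tx":-0.108,"ty":-0.172,"tz":0,"rx":0.1,"ry":0.1,"rz":0},{"fingers":1,"tx":-0.108,"ty":-0.172,"tz":0,"rx":0.1,"ry":0.1,"rz":0}]' 60; python3 - <<'E'
from h import *
from cell import capture
delta((553,178.4,220),81.7)
for n in ('wrist','scene','top'):
    c=capture(n);np.savez(n+'10.npz',**c)
    i=c['image'];i={'wrist':i,'scene':cv2.resize(i[170:320,290:450],None,fx=4,fy=4,interpolation=2),'top':cv2.resize(i[190:270,210:320],None,fx=6,fy=6,interpolation=2)}[n];cv2.imwrite(f'pics/{n}10.png',i)
E
```

```text
time: 8.22
position: [552.6, 176.8, 242.7]
tcp_rot: [[-0.989, 0.147, -0.005], [0.147, 0.989, -0.002], [0.005, -0.003, -1.0]]
force: [0.2, 0.3, -2.0]
width: 0.154
t=8.22 pos [552.6 176.8 242.7] yawy 81.52 w 0.154 F [ 0.2  0.3 -2. ]
   txyz m [-0.0003  0.0017  0.0226] rot deg [-0.16 -0.29 -0.18]
```

View pics/wrist10.png

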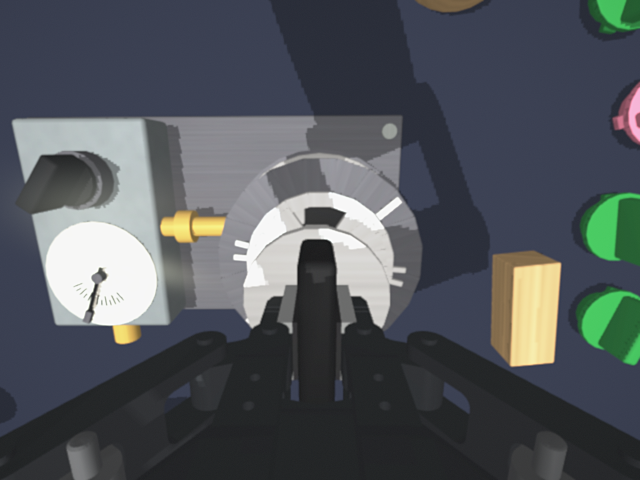

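View pics/scene10.png

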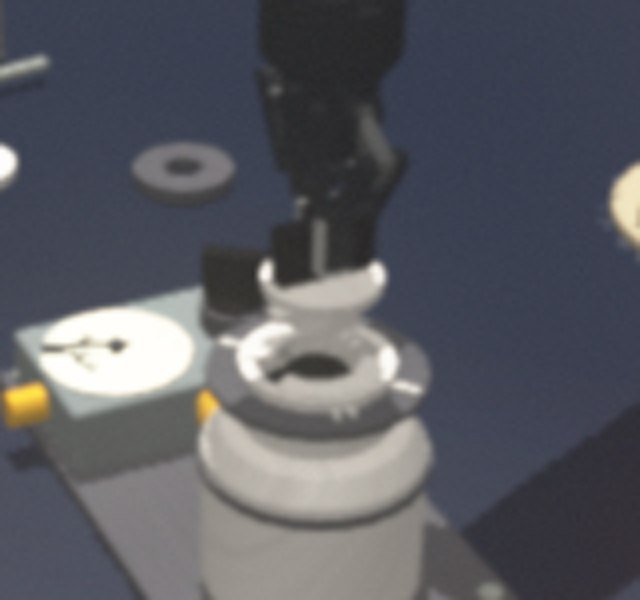

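```bash
python3 - <<'E'
from h import *
c=dict(np.load('wrist10.npz'));zt=242.7-52.3
u,v,P=cloud(c,220,420,170,330)
def edge(lo,hi,zz,r,vm):
    k=(P[:,2]>lo)&(P[:,2]<hi)&(v<vm);print(k.sum(),P[k,2].mean())
    m=np.zeros((480,640),np.uint8);m[v[k],u[k]]=255;m=cv2.morphologyEx(m,cv2.MORPH_OPEN,np.ones((3,3)));
    # topmost pixel per column
    cols=np.where(m.any(0))[0];top=m[:,cols].argmax(0);return np.c_[cols,top]
e=edge(zt+22,zt+31,zt+27,34,290);Q=atz(c,e-[0,.5],zt+27)[:,:2];print("disc",circ(Q,34),circ(Q))
e=edge(161,169,165,43.8,255);Q=atz(c,e-[0,.5],165)[:,:2];print("lip",circ(Q,43.76),circ(Q))
E
```

```text
5126 217.57747568433834
disc (array([553.33, 176.72]), np.float64(0.27)) (array([552.15, 176.89,  32.97]), np.float64(0.16))
3721 164.57216649295998
lip (array([554.54, 178.08]), np.float64(0.17)) (array([554.56, 178.08,  43.78]), np.float64(0.17))
```

```bash
python3 -m creep '[{"fingers":1,"tx":-0.0008,"ty":0.0015,"tz":0.01,"rx":-0.15,"ry":-0.3,"rz":0},{"fingers":1,"tx":-0.0008,"ty":0.0015,"tz":0.02,"rx":-0.15,"ry":-0.3,"rz":0},{"fingers":1,"tx":-0.0008,"ty":0.0015,"tz":0.02,"rx":-0.15,"ry":-0.3,"rz":0},{"fingers":1,"tx":-0.0008,"ty":0.0015,"tz":0.02,"rx":-0.15,"ry":-0.3,"rz":0}]' 60; python3 - <<'E'
from h import *
delta((553.6,178.2,209),81.7)
E
```

```text
time: 8.7
position: [552.9, 180.1, 223.6]
tcp_rot: [[-0.99, 0.143, 0.001], [0.143, 0.99, -0.0], [-0.001, 0.0, -1.0]]
force: [-0.7, 0.2, -0.5]
width: 0.153
t=8.70 pos [552.9 180.1 223.6] yawy 81.75 w 0.153 F [-0.7  0.2 -0.5]
   txyz m [-0.001  -0.0018  0.0146] rot deg [0.   0.07 0.05]
```

```bash
python3 -m creep '[{"fingers":1,"tx":-0.0009,"ty":-0.0018,"tz":0,"rx":0,"ry":0,"rz":0},{"fingers":1,"tx":-0.0009,"ty":-0.0018,"tz":0,"rx":0,"ry":0,"rz":0},{"fingers":1,"tx":-0.0009,"ty":-0.0018,"tz":0,"rx":0,"ry":0,"rz":0},{"fingers":1,"tx":-0.0009,"ty":-0.0018,"tz":0,"rx":0,"ry":0,"rz":0}]' 60; python3 - <<'E'
from h import *
from cell import capture
delta((553.6,178.2,209),81.7)
c=capture('wrist');np.savez('w11.npz',**c);cv2.imwrite('pics/w11.png',c['image'])
zt=223.6-52.3
u,v,P=cloud(c,220,420,170,340)
def edge(lo,hi,vm):
    k=(P[:,2]>lo)&(P[:,2]<hi)&(v<vm)
    m=np.zeros((480,640),np.uint8);m[v[k],u[k]]=255;m=cv2.morphologyEx(m,cv2.MORPH_OPEN,np.ones((3,3)));
    cols=np.where(m.any(0))[0];top=m[:,cols].argmax(0);return np.c_[cols,top]
e=edge(zt+22,zt+31,290);Q=atz(c,e-[0,.5],zt+27)[:,:2];print("disc",circ(Q,34),circ(Q))
e=edge(161,169,262);Q=atz(c,e-[0,.5],165)[:,:2];print("lip",circ(Q,43.76),circ(Q))
E
```

```text
time: 9.03
position: [554.4, 177.7, 225.2]
tcp_rot: [[-0.989, 0.145, 0.004], [0.145, 0.989, 0.001], [-0.004, 0.001, -1.0]]
force: [0.1, -1.1, -1.4]
width: 0.154
t=9.03 pos [554.4 177.7 225.2] yawy 81.68 w 0.154 F [ 0.1 -1.1 -1.4]
   txyz m [0.0009 0.0004 0.0162] rot deg [ 0.07  0.24 -0.02]
disc (array([555.47, 177.6 ]), np.float64(0.23)) (array([554.49, 177.74,  33.14]), np.float64(0.14))
lip (array([554.47, 178.14]), np.float64(0.19)) (array([554.37, 178.16,  43.67]), np.float64(0.18))
```

View pics/w11.png

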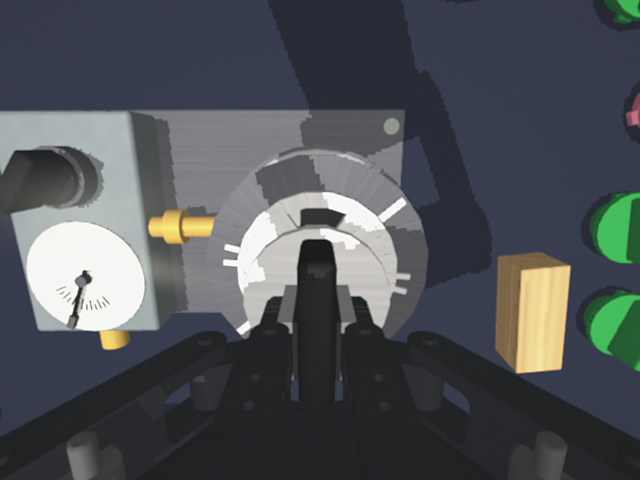

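```bash
python3 -m creep '[{"fingers":1,"tx":0.0005,"ty":0.0004,"tz":0.003,"rx":0,"ry":0,"rz":0},{"fingers":1,"tx":0.0005,"ty":0.0004,"tz":0.006,"rx":0,"ry":0.1,"rz":0},{"fingers":1,"tx":0.0005,"ty":0.0004,"tz":0.009,"rx":0,"ry":0.1,"rz":0},{"fingers":1,"tx":0.0005,"ty":0.0004,"tz":0.012,"rx":0,"ry":0.1,"rz":0},{"fingers":1,"tx":0.0005,"ty":0.0004,"tz":0.014,"rx":0,"ry":0.1,"rz":0},{"fingers":1,"tx":0.0005,"ty":0.0004,"tz":0.014,"rx":0,"ry":0.1,"rz":0},{"fingers":1,"tx":0.0005,"ty":0.0004,"tz":0.014,"rx":0,"ry":0.1,"rz":0}]' 60; python3 - <<'E'
from h import *
delta((553.8,178,198),81.7)
from cell import sense
print(sense()["moment"])
E
```

```text
time: 9.67
position: [553.8, 178.2, 210.6]
tcp_rot: [[-0.989, 0.145, 0.002], [0.145, 0.989, 0.001], [-0.001, 0.001, -1.0]]
force: [-0.1, 0.1, -0.8]
width: 0.155
t=9.67 pos [553.8 178.2 210.6] yawy 81.69 w 0.155 F [-0.1  0.1 -0.8]
   txyz m [ 0.     -0.0002  0.0126] rot deg [ 0.05  0.08 -0.01]
[0.01007915 0.03962874 0.00104742]
```

The plug is in the bore without contact. Pressing on down.

```bash
python3 -m creep '[{"fingers":1,"tx":0,"ty":0,"tz":0.003,"rx":0,"ry":0,"rz":0},{"fingers":1,"tx":0,"ty":0,"tz":0.006,"rx":0,"ry":0,"rz":0},{"fingers":1,"tx":0,"ty":0,"tz":0.009,"rx":0,"ry":0,"rz":0},{"fingers":1,"tx":0,"ty":0,"tz":0.011,"rx":0,"ry":0,"rz":0},{"fingers":1,"tx":0,"ty":0,"tz":0.0125,"rx":0,"ry":0,"rz":0},{"fingers":1,"tx":0,"ty":0,"tz":0.0125,"rx":0,"ry":0,"rz":0},{"fingers":1,"tx":0,"ty":0,"tz":0.0125,"rx":0,"ry":0,"rz":0}]' 60; python3 - <<'E'
from h import *
delta((553.8,178,198),81.7)
from cell import sense,capture
print(sense()["moment"])
c=capture('wrist');np.savez('w12.npz',**c);cv2.imwrite('pics/w12.png',c['image'])
c=capture('scene');cv2.imwrite('pics/s12.png',cv2.resize(c['image'][170:320,290:450],None,fx=4,fy=4,interpolation=2))
E
```

```text
time: 10.25
position: [554.2, 178.2, 198.9]
tcp_rot: [[-0.989, 0.145, 0.003], [0.145, 0.989, 0.001], [-0.003, 0.001, -1.0]]
force: [1.5, -1.1, 4.5]
width: 0.153
t=10.25 pos [554.2 178.2 198.9] yawy 81.69 w 0.153 F [ 1.5 -1.1  4.5]
   txyz m [ 0.0003 -0.0003  0.0009] rot deg [ 0.08  0.17 -0.01]
[ 0.01387082 -0.01336584  0.03723065]
```

View pics/w12.png

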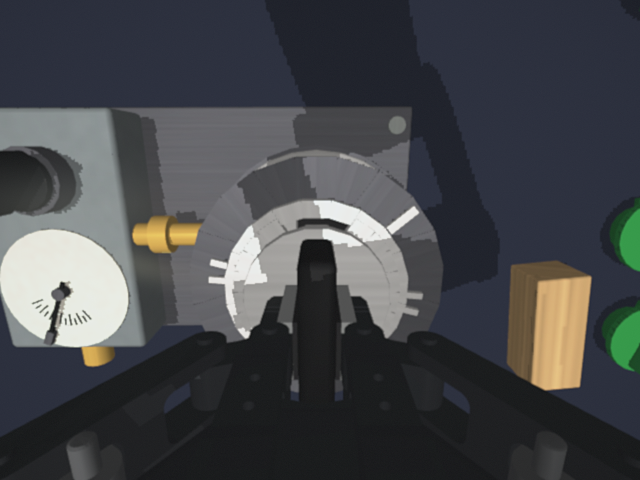

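View pics/s12.png

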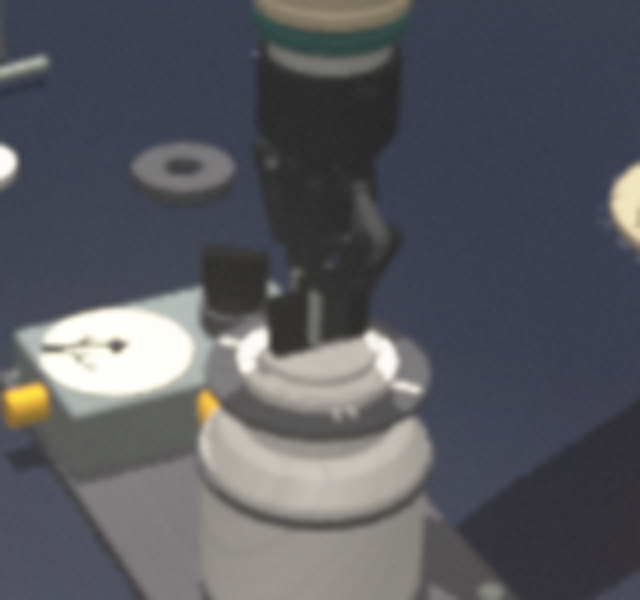

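```bash
python3 -m creep '[{"fingers":1,"tx":0,"ty":0,"tz":0.0013,"rx":0,"ry":0,"rz":0},{"fingers":1,"tx":0,"ty":0,"tz":0.0013,"rx":0,"ry":0,"rz":0},{"fingers":1,"tx":0,"ty":0,"tz":0.0013,"rx":0,"ry":0,"rz":5},{"fingers":1,"tx":0,"ty":0,"tz":0.0013,"rx":0,"ry":0,"rz":10},{"fingers":1,"tx":0,"ty":0,"tz":0.0013,"rx":0,"ry":0,"rz":10},{"fingers":1,"tx":0,"ty":0,"tz":0.0013,"rx":0,"ry":0,"rz":10}]' 60; python3 - <<'E'
from h import *
delta((553.8,178,198),31.7)
from cell import sense
print(sense()["moment"])
E
```

```text
time: 10.85
position: [554.2, 178.2, 197.8]
tcp_rot: [[-0.949, 0.315, 0.003], [0.315, 0.949, 0.001], [-0.003, 0.002, -1.0]]
force: [-0.4, 0.1, 5.5]
width: 0.155
t=10.85 pos [554.2 178.2 197.8] yawy 71.66 w 0.155 F [-0.4  0.1  5.5]
   txyz m [ 0.0003 -0.0004 -0.0002] rot deg [ 0.17  0.11 39.96]
[-0.0160485   0.03326615  0.01105346]
```

It turns freely. Continuing to half-turn.

```bash
python3 -m creep '[{"fingers":1,"tx":0,"ty":0,"tz":0,"rx":0,"ry":0,"rz":6},{"fingers":1,"tx":0,"ty":0,"tz":0,"rx":0,"ry":0,"rz":12},{"fingers":1,"tx":0,"ty":0,"tz":0,"rx":0,"ry":0,"rz":18},{"fingers":1,"tx":0,"ty":0,"tz":0,"rx":0,"ry":0,"rz":24},{"fingers":1,"tx":0,"ty":0,"tz":0,"rx":0,"ry":0,"rz":30},{"fingers":1,"tx":0,"ty":0,"tz":0,"rx":0,"ry":0,"rz":35},{"fingers":1,"tx":0,"ty":0,"tz":0,"rx":0,"ry":0,"rz":39},{"fingers":1,"tx":0,"ty":0,"tz":0,"rx":0,"ry":0,"rz":39}]' 60; python3 - <<'E'
from h import *
delta((553.8,178,198),31.7)
from cell import sense,capture
print(sense()["moment"])
c=capture('wrist');np.savez('w13.npz',**c);cv2.imwrite('pics/w13.png',c['image'])
c=capture('scene');cv2.imwrite('pics/s13.png',cv2.resize(c['image'][170:320,290:450],None,fx=4,fy=4,interpolation=2))
E
```

```text
time: 11.52
position: [554.2, 178.2, 197.8]
tcp_rot: [[-0.537, 0.844, 0.003], [0.844, 0.537, 0.001], [-0.001, 0.003, -1.0]]
force: [-0.4, 0.1, 5.6]
width: 0.155
t=11.52 pos [554.2 178.2 197.8] yawy 32.47 w 0.155 F [-0.4  0.1  5.6]
   txyz m [ 0.     -0.0005 -0.0002] rot deg [0.19 0.05 0.77]
[-0.00993212  0.02215533 -0.07165639]
```

View pics/w13.png

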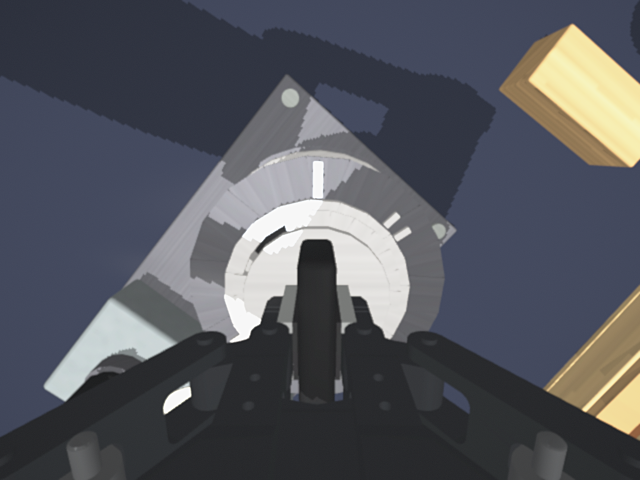

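View pics/s13.png

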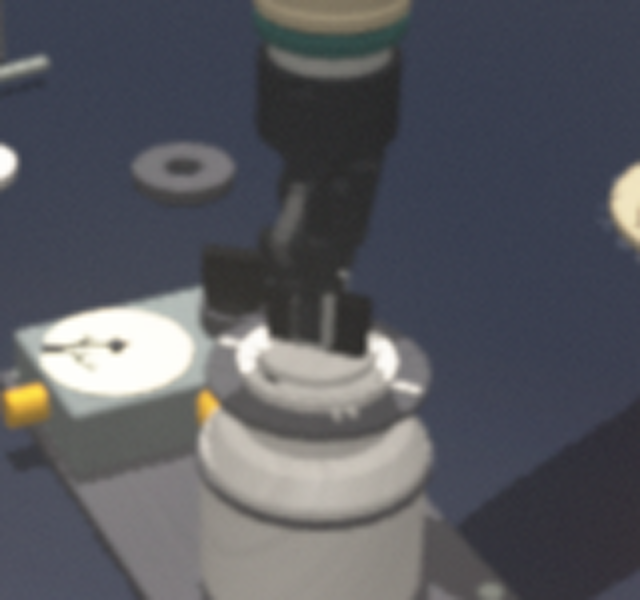

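The bar at (317,240-400) lines up with the long rib at (318,162-198), well before the short rib pair at (397,226). Settling briefly, with a last check.

```bash
python3 -m creep '[{"fingers":1,"tx":0,"ty":0,"tz":0,"rx":0,"ry":0,"rz":0.4},{"fingers":1,"tx":0,"ty":0,"tz":0,"rx":0,"ry":0,"rz":0.4},{"fingers":1,"tx":0,"ty":0,"tz":0,"rx":0,"ry":0,"rz":0.4},{"fingers":1,"tx":0,"ty":0,"tz":0,"rx":0,"ry":0,"rz":0.4}]' 60; python3 - <<'E'
from h import *
from cell import sense,capture
delta((554.2,178.2,197.8),31.7);print(np.abs(sense()["joint_velocities"]).max())
c=capture('top');cv2.imwrite('pics/t14.png',c['image'])
E
```

```text
time: 11.95
position: [554.2, 178.3, 197.8]
tcp_rot: [[-0.534, 0.845, 0.003], [0.845, 0.534, 0.001], [-0.001, 0.003, -1.0]]
force: [0.8, -0.7, 4.7]
width: 0.156
t=11.95 pos [554.2 178.3 197.8] yawy 32.29 w 0.156 F [ 0.8 -0.7  4.7]
   txyz m [-0. -0.  0.] rot deg [0.2  0.06 0.59]
0.0018625941667303385
```

View pics/t14.png

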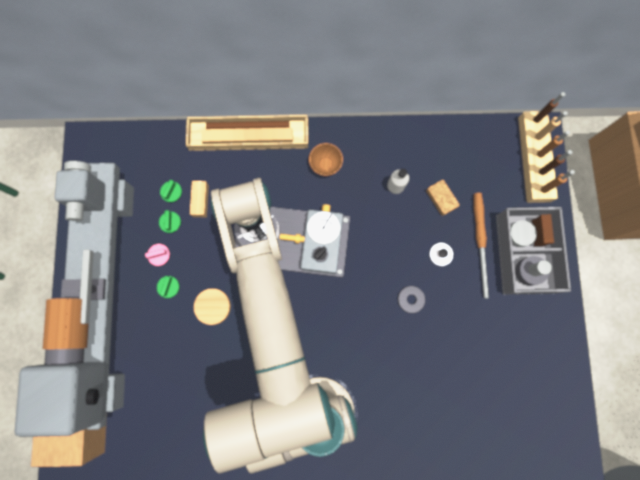

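The arm is steady and the bystanders are where they were: bowl (325,159), glue (398,181), tin lid (441,254) and disc (212,307). Handing in.

```bash
python3 -c "
from cell import hand_in
print(hand_in())"
```

```text
the job is handed in; nothing more can be done
None
```

I set the pointer to the marker, then fitted the cap into the neck, pressed it down and turned it clockwise to the half-turn ribs. I handed the job in at about 12 s, still gripping it.

- **Regulator:** I turned the knob 30° clockwise, which moved the pointer from about 4° to about 23–24°. The marker measured 21–23°, depending on the method, so the angles only agree to about 1–2°. In the enlarged wrist picture the pointer runs straight into the tab.
- **Cap:** It went in without side force. Pressed against about 5 N of spring, its origin was about 0.5 mm above fully down, so the lugs were under the lip. It turned freely by about 49°. In the last wrist view the bar lines up with the long rib and is well short of the lock ribs.
- **Other things:** The last top view shows the bystanders where they started. The arm was steady, and none of the force readings I took came near the limits.
- **Disagreement:** The top and wrist cameras differed by 1 to 5 mm on positions. I centred the cap using only the wrist camera's view of the cap relative to the lip. The lock pin itself can't be seen; that it didn't click is inferred from the turn angle.

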